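# Set the hair clipper: taper lever three clicks open, long guard comb on

### The arm

A 6-joint arm with a two-finger parallel gripper is mounted at the origin on the work surface. World frame = base frame: x ahead of the robot, y to its left, z up, the work surface at z = 0. Lengths are in m, angles in rad, forces in N, time in s.
With the tool pointing down it reaches from about 0.4 to 0.825 m from the base axis. Payload 7 kg.
Tool frame: the origin (TCP) lies on the centre line of the jaws, within the pads' length; the fingertips stand 22 mm ahead of it and the grasp point (between the pads) lies 3 mm ahead of it (arm.tcp_to_tips is the distance from the TCP to the fingertips, in m); z points along the fingers, y is the line along which they close (so a half turn about z gives the same grasp; the last joint's range is limited). The gripper opens to 88 mm and grips with 3 to 60 N. Pads are 19 mm wide; open, the fingers measure 130 mm over their backs; the gripper's body (78 mm by 193 mm) begins 47 mm behind the grasp point.
Start: joints at [-1.013, 0.359, 0.012, 0, -1.224, -0.288], TCP at [0.18, -0.651, 0.249] pointing down, gripper open.
Joint ranges: [-3.07, 3.07], [-1.43, 2.12], [-1.02, 1.25], [-3.03, 1.67], [-3.05, -0], [-3.03, 3.03]. Speed limits (rad/s): [2.39, 2.39, 3.01, 3.14, 3.14, 3.14].

### API

Orientations are given as [roll, pitch, yaw] about the fixed x, y, z axes, in that order (R = Rz(yaw) Ry(pitch) Rx(roll)).
In Python, from station import arm gives the robot as it stands.
- The arm moves only by the tool jog_arm, never from a script. Its argument "targets" is a list of rows, each an object of numbers: "dx", "dy", "dz": the shift along the tool's x, y, z in mm; "rx", "ry", "rz": the turn, a rotation vector about the tool's x, y, z in rad; "gripper": the closure, from 0 (fully open) to 1 (shut). In form: [{"dx": .., "dy": .., "dz": .., "rx": .., "ry": .., "rz": .., "gripper": ..}, ...]. A call has exactly 8 rows; each row is the pose to reach, as a shift and turn from the pose commanded when the call began, along the tool's axes at that moment; what a row does not reach only later rows make up. A row lasts 1/12 s, in which the tool goes at most 41.7 mm and 7.16 degrees, less where a joint would pass 70% of its speed; a pose out of reach is approached as far as the arm can. A call with a gripper value outside its range is refused whole. The fingers move at their own pace and stop on an object; "force" is the grip in N (left out, the last holds). Time passes only in rows, so rows that repeat a pose let the fingers close, or fill a call up. It gives the time, the measured TCP pose, the force, the opening and the grip force at its end, in the units of the state.
- arm.get_state(): the state, without advancing time (a new reading comes with each control period).
- arm.grab_frame(name): name is "scene" or "top" or "wrist"; returns a dict with "frame" (480x640x3 uint8, red, green, blue), "z_map" (480x640 float32, m along the optical axis (not along the pixel's ray), 0 where there is no reading), "fx", "fy", "cx", "cy" (pixels), "view" (4x4, takes a point from world to camera coordinates). Camera axes: x right, y down, z forward; pixel columns grow to the right and rows downward; lengths in m; the calibration is good to about 2 mm. A picture is of the moment at which its call begins.
- arm.job_done(): hands the job in; it is judged then, once.
The state is a dict: "t": time; "q": joint angles; "qd": joint speeds; "joint_efforts": joint torques, N m; "eef_pos": TCP position; "ee_rot": TCP orientation; "force": force on the tool from outside, world axes, zero at the start; "moment": the same for the moment, N m; "width": finger opening in m; "gripper_force": force on a finger pad.
Only numpy, scipy, OpenCV 4.12 (cv2) and the standard library are available. Lean on these libraries where they do the work, as an engineer would, in place of code of your own. Each camera call takes 0.05 s, during which the arm holds its last target. There are 200 camera calls.

### The job

Get the hair clipper ready for a cut. Its taper lever has no marks, so push the lever fully closed against its stop, then push it open one click at a time to the third click, gently, without pinching or forcing it. Also fit the longest of the three guard combs: gently push it fully home over the blade and let go, leaving the other two combs where they are and the oil bottle standing.

Things in the scene. Friction and masses are not known exactly. Their poses are not given: they have to be found in the camera images.
- clipper: Silver-grey hair clipper with steel blade, lying on its side in a black charging cradle; both fixed. Origin on the counter under it, x from tail to blade, z up. Handle and head: x -89 to 66 mm, 46 mm wide, top at z 62; cradle walls 57 mm wide, up to z 33. Its taper lever lies on top, turns about the vertical axis x 45, y 0 and reaches out over the -y side.
- taper_lever: Steel lever, flat arm 8 mm wide (clipper frame z 64 to 68 mm), thumb tab at its end; origin on its axis. Clicks into 6 positions 6 degrees apart: 0 = closed, leaning 15 degrees from the clipper's -y towards the blade, rigid stop; opens towards the tail to 5, also a stop. Starts anywhere from 1 to 5. Bears 20 N at most, so pinching it is too much.
- lever_tab (a point): Centre of the black thumb tab, an upright block 8 mm thick along its swing, 13 mm long, 18 mm tall (clipper frame z 65 to 83 mm), 42 mm from the axis; clicks are 4.4 mm apart here. Clipper frame: closed x 55.9, y -40.6; third click x 42.8, y -41.9 mm. A push of 4 to 7 N takes it over a click; it then snaps ahead into the next and the force drops. At a stop the force only rises.
- blade_tip (a point): Middle of the blade's front edge: clipper frame x 96, y 0, z 38 mm. The blade sticks out of the head along +x: at x 66 to 86 mm it is 10 mm thick in y and 44 mm high (z 16 to 60), at 91 to 96 mm 6 mm thick and 40 mm high, with a rounded shoulder between, on the centre line y 0, z 38. The comb has 1.5 mm play on each side.
- comb_long: Longest guard comb, grey plastic, 22 g, standing on edge, 53 mm tall, 19 thick (y), 49 long (x). Origin on its underside at the closed end of the blade pocket, which opens to -x: 24 mm deep, 47 high, 13 wide, walls 3. Ahead of the origin 25 mm of tines, 17 thick. Fitted, x runs as the clipper's, pocket end on the blade's edge, top wall on the blade: origin at clipper x 96, y 0, z 10 mm.
- comb_mid: Middle guard comb, the same but 37 mm long (13 mm of tines). Bystander.
- comb_short: Short guard comb, the same but 30 mm long (6 mm of tines). Bystander.
- tray: Low bamboo tray, 260 mm long (x), 92 mm wide (y), fixed; floor 5 mm and rim 9 mm above the counter. The three combs stand on it in a row along its x axis, about 80 mm apart, in any order, their x axes within 0.2 rad of its x. Origin under its centre.
- oil_bottle: Small white bottle of clipper oil, 28 mm across, 85 mm tall, standing on the counter. Origin at the centre of its underside. Bystander.
Not all that is in view belongs to the job. What is shaped like the clipper but green is not meant.

How it is judged:
On the way, in this order (a step that is already met when the one before it is completed fails the run):
1. the taper lever is pushed fully closed, against its stop (x of lever_tab in the frame of clipper above 0.0544 m), for 0.2 s.
2. the lever is opened one click and rests there (x of lever_tab in the frame of clipper between 0.0501 and 0.0531 m), for 0.2 s.
3. the lever is opened to the second click and rests there (x of lever_tab in the frame of clipper between 0.0457 and 0.0487 m), for 0.2 s.
4. the lever is opened to the third click and rests there (x of lever_tab in the frame of clipper between 0.0413 and 0.0443 m), for 0.2 s.
At the end, for the whole second after the job is handed in: The lever rests in its third click from closed (tab within 1.5 mm), and the longest comb hangs on the blade, released and at rest, pushed home to within 3 mm, in line with the clipper and upright within 0.15 rad; the other two combs are within 15 mm of where they stood and the oil bottle stands (all of step 4 and x of comb_long in the frame of clipper between 0.093 and 0.099 m and y of comb_long in the frame of clipper between -0.0035 and 0.0035 m and z of comb_long in the frame of clipper between 0.0065 and 0.0145 m and angle between the x axis of comb_long and the x axis of clipper, either way round below 0.15 rad and angle between comb_long's own z axis and vertical below 0.15 rad and linear speed of comb_long below 0.02 m/s and angle between oil_bottle's own z axis and vertical below 0.2 rad and distance of each of comb_mid, comb_short from where it was at the start of the episode below 0.015 m); the robot touches nothing.
It fails at once if the taper lever is pushed or squeezed with more than 20 N (contact force between the fingers and taper_lever above 20 N).
It fails at once if the comb is rammed against the clipper with more than 25 N (contact force between comb_long and clipper above 25 N).
It fails at once if the middle comb is moved (over 15 mm) (distance of comb_mid from where it was at the start of the episode above 0.015 m).
It fails at once if the short comb is moved (over 15 mm) (distance of comb_short from where it was at the start of the episode above 0.015 m).
It fails at once if the oil bottle is knocked over (angle between oil_bottle's own z axis and vertical above 0.6 rad).
It also fails if it takes over 69 s, if anything falls off the work surface, if the arm or the gripper's body presses on something with over 40 N, if the wrist force passes 120 N, or if a joint passes its speed limit or range.

## Working session

There is one attempt and no reset: what is moved stays moved. The work goes in short steps, Python scripts to look and compute and a tool call to move; the robot and the scene stay as the last step left them, time stands still between calls to the robot, and variables do not carry over. Pictures are saved under pics/ and viewed, at most 10 in all, crops included, and the job is handed in when it is done.

Besides the shell and the picture viewer there is one more tool, called after "Emit:" as name(argument=value, ...) on one line, values as JSON. jog_arm: Moves the arm, as the interface text tells. Its arguments: {"type":"object","properties":{"targets":{"type":"array","items":{"type":"object","properties":{"dx":{"type":"number"},"dy":{"type":"number"},"dz":{"type":"number"},"rx":{"type":"number"},"ry":{"type":"number"},"rz":{"type":"number"},"gripper":{"type":"number"}}}},"force":{"type":"number"}},"required":["targets"]}

```bash
mkdir -p pics; cat > h.py <<'E'
import numpy as np,cv2
from station import arm
def grab(n,save=None):
    f=arm.grab_frame(n)
    if save: cv2.imwrite(save,f['frame'][:,:,::-1])
    return f
def cloud(f):
    z=f['z_map'];v,u=np.mgrid[:480,:640]
    P=np.stack([(u-f['cx'])/f['fx']*z,(v-f['cy'])/f['fy']*z,z,np.ones_like(z)],-1)
    W=P@np.linalg.inv(f['view']).T
    W[z==0]=np.nan
    return W[...,:3]
E
python3 - <<'E'
from h import *
for n in('scene','top'):
    f=grab(n,f'pics/{n}0.png'); np.savez(f'{n}0.npz',W=cloud(f),im=f['frame'])
    print(n,f['fx'],f['view'].round(3).tolist())
s=arm.get_state();print(s['eef_pos'],s['ee_rot'],s['t'],s['width'])
E
```

```text
scene 480.72643813519085 [[0.881, 0.473, -0.006, -0.535], [0.284, -0.538, -0.794, -0.071], [-0.379, 0.698, -0.608, 1.129], [0.0, 0.0, 0.0, 1.0]]
top 472.96070882241276 [[-0.016, -1.0, -0.006, 0.057], [-0.99, 0.016, -0.142, 0.572], [0.142, 0.004, -0.99, 1.039], [0.0, 0.0, 0.0, 1.0]]
[ 0.17977627 -0.65020092  0.24771035] [ 3.14010280e+00 -1.22367493e-04 -2.87193288e+00] 0.1 0.08754975616620986
```

View pics/top0.png

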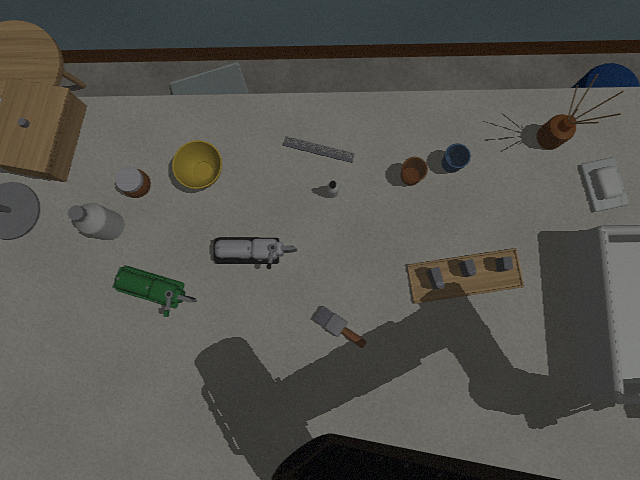

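View pics/scene0.png

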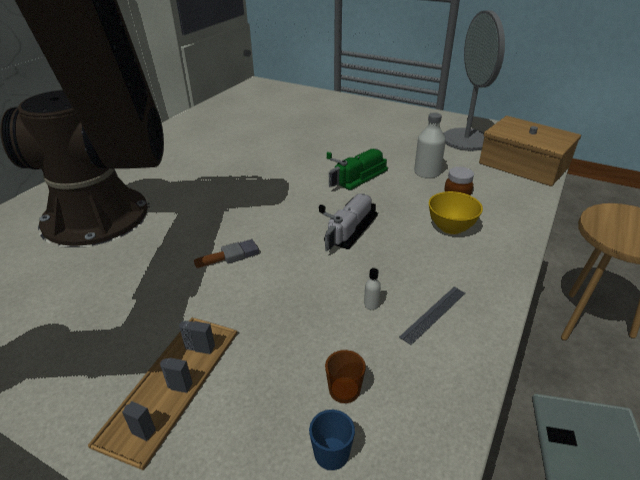

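The clipper is silver at top (247,250); the green lookalike is at (150,287). The combs are at (435,278), (468,267) and (504,263), and the first looks longest. I'll check with enlarged crops and the point cloud.

```bash
python3 - <<'E'
from h import *
d=np.load('top0.npz');s=np.load('scene0.npz')
a=d['im'][225:285,200:310];b=d['im'][240:310,400:530];c=s['im'][310:470,80:250];e=s['im'][180:260,300:390]
R=lambda i,w,h:cv2.resize(i,(w,h),interpolation=cv2.INTER_CUBIC)
o=np.vstack([np.hstack([R(a,400,300),R(b,400,300)]),np.hstack([R(c,400,300),R(e,400,300)])])
cv2.imwrite('pics/crops.png',np.clip(o[:,:,::-1].astype(float)*1.5,0,255).astype('uint8'))
W=np.vstack([d['W'].reshape(-1,3),s['W'].reshape(-1,3)])
src=np.r_[np.zeros(480*640),np.ones(480*640)]
print('tray/clipper world',d['W'][278,435],d['W'][267,468],d['W'][263,504],d['W'][250,247],d['W'][250,290],d['W'][262,268],d['W'][188,333])
for (u,v) in((435,278),(468,267),(504,263)):
    c=d['W'][v,u][:2]
    for k in(0,1):
        m=(src==k)&(np.hypot(*(W[:,:2]-c).T)<.045)&(W[:,2]>.045)&(W[:,2]<.075)
        P=W[m];print('comb',k,len(P),P.mean(0).round(4),np.median(P[:,2]).round(4),cv2.minAreaRect((P[:,:2]*1000).astype(np.float32)))
E
```

```text
tray/clipper world [ 0.47974668 -0.19560401  0.05711303] [ 0.50312336 -0.27060008  0.05548888] [ 0.51058178 -0.35052046  0.05745922] [0.54911821 0.22231366 0.05783861] [0.54744732 0.12582856 0.05851695] [0.52038156 0.17391183 0.06785747] [0.68601826 0.02711758 0.0671132 ]
comb 0 198 [ 0.4814 -0.1995  0.0561] 0.0567 ((480.33251953125, -200.49691772460938), (48.00790023803711, 19.179996490478516), 15.222036361694336)
comb 1 392 [ 0.4847 -0.205   0.055 ] 0.0566 ((481.53216552734375, -203.93521118164062), (49.24104309082031, 20.825786590576172), 16.587860107421875)
comb 0 158 [ 0.5032 -0.2736  0.0566] 0.0572 ((502.62481689453125, -274.9603576660156), (36.85723114013672, 20.62529182434082), 16.476428985595703)
comb 1 363 [ 0.5064 -0.2788  0.0555] 0.057 ((503.5818176269531, -277.08294677734375), (37.2729377746582, 22.11897850036621), 13.889095306396484)
comb 0 134 [ 0.5109 -0.3564  0.0561] 0.0569 ((510.8916931152344, -358.4197998046875), (27.929975509643555, 21.908172607421875), 3.763154983520508)
comb 1 362 [ 0.5136 -0.362   0.0562] 0.0575 ((511.7369384765625, -360.4556884765625), (29.651012420654297, 20.179784774780273), 4.041053771972656)
```

View pics/crops.png

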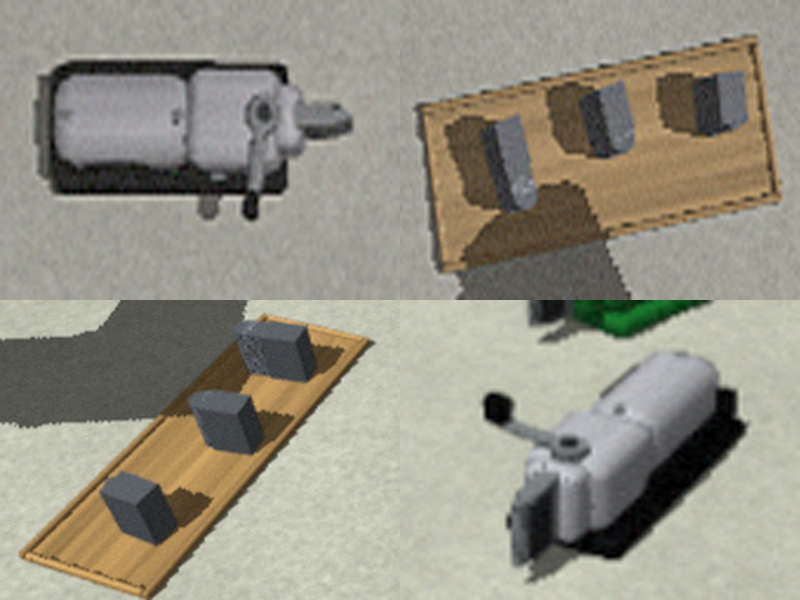

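The top-right crop confirms the longest comb is the left one (435,278), 48 mm long. Its rounded tine end faces the robot, so the comb heads about −2.88 rad. The clipper's blade points to −y and the lever to −x. Next I'll fit the clipper pose.

```bash
cat >> h.py <<'E'
def go(p,yaw):
    s=arm.get_state();y=s['ee_rot'][2];d=np.array(p)-s['eef_pos']
    X=np.array([np.cos(y),np.sin(y)]);Y=np.array([np.sin(y),-np.cos(y)])
    r=(yaw-y+np.pi)%(2*np.pi)-np.pi
    print('dx %.1f dy %.1f dz %.1f rz %.3f'%(d[:2]@X*1e3,d[:2]@Y*1e3,-d[2]*1e3,-r),'rot',s['ee_rot'].round(3))
E
python3 - <<'E'
from h import *
T=np.load('top0.npz')['W'].reshape(-1,3);S=np.load('scene0.npz')['W'].reshape(-1,3)
for n,W in(('top',T),('scene',S)):
    c=W[(abs(W[:,0]-.55)<.07)&(W[:,1]>.09)&(W[:,1]<.30)&(W[:,2]>.01)]
    for lo,hi in((.01,.034),(.035,.063),(.0635,.071),(.074,.09)):
        m=(c[:,2]>lo)&(c[:,2]<hi);P=c[m]
        if len(P)>4: print(n,lo,len(P),P.mean(0).round(4),[np.round(v,1) for v in cv2.minAreaRect((P[:,:2]*1000).astype(np.float32))])
    b=c[(c[:,1]<.14)&(c[:,2]>.035)];print('blade',len(b),b.mean(0),b.min(0),b.max(0))
    h=c[(c[:,2]>.05)&(c[:,2]<.063)&(c[:,1]>.18)]
    # centreline of the body by y-slices
    for y in np.arange(.185,.3,.02):
        q=h[abs(h[:,1]-y)<.01]
        if len(q)>5:print('%.3f: x %.4f..%.4f z %.4f'%(y,q[:,0].min(),q[:,0].max(),q[:,2].max()))
go([.52,.17,.22],-1.57)
E
```

```text
top 0.01 363 [0.5457 0.2322 0.0229] [array([553.4, 207.2]), array([185.6,  59.6]), np.float64(89.3)]
top 0.035 1230 [0.5525 0.2188 0.0563] [array([551.8, 206.7]), array([183.2,  57.9]), np.float64(84.0)]
top 0.0635 124 [0.5453 0.1743 0.0668] [array([547.1, 208.4]), array([157.1,  54.9]), np.float64(73.5)]
top 0.074 23 [0.5115 0.1724 0.0814] [array([511.6, 173. ]), array([ 8.1, 11.6]), np.float64(71.0)]
blade 60 [0.55166394 0.12796651 0.05624917] [0.54744497 0.11436659 0.03507285] [0.55690611 0.13967751 0.06544219]
0.185: x 0.5309..0.5767 z 0.0629
0.205: x 0.5314..0.5771 z 0.0629
0.225: x 0.5341..0.5728 z 0.0624
0.245: x 0.5345..0.5733 z 0.0627
0.265: x 0.5324..0.5735 z 0.0627
0.285: x 0.5350..0.5735 z 0.0623
scene 0.01 560 [0.5756 0.2003 0.0225] [array([570.6, 204.3]), array([187.6,  57.3]), np.float64(72.0)]
scene 0.035 1043 [0.562  0.1969 0.0537] [array([556.3, 201.8]), array([181.9,  45. ]), np.float64(90.0)]
scene 0.0635 91 [0.5394 0.1636 0.0671] [array([536.1, 167.2]), array([15.5, 56.9]), np.float64(73.8)]
scene 0.074 29 [0.5139 0.168  0.0793] [array([513.6, 169. ]), array([ 8.7, 13.2]), np.float64(65.2)]
blade 131 [0.55581108 0.1233123  0.05023824] [0.54717898 0.11081608 0.03573825] [0.56251496 0.13996259 0.06177359]
0.185: x 0.5355..0.5776 z 0.0629
0.205: x 0.5349..0.5780 z 0.0628
0.225: x 0.5378..0.5747 z 0.0614
0.245: x 0.5385..0.5749 z 0.0604
0.265: x 0.5395..0.5761 z 0.0607
0.285: x 0.5408..0.5752 z 0.0605
dx -546.4 dy 699.9 dz 27.7 rz -1.302 rot [ 3.14  -0.    -2.872]
```

Emit:
jog_arm(targets=[{"dz": -10}, {"dz": -20}, {"dz": -20}, {"dz": -20}, {"dz": -20}, {"dz": -20, "gripper": 1}, {"dz": -20, "gripper": 1}, {"dz": -20, "gripper": 1}])

```text
invalid input at $.targets[0]: expected keys dx, dy, dz, rx, ry, rz, gripper
```

Emit:
jog_arm(targets=[{"dx": -265, "dy": 134, "dz": 0, "rx": 0, "ry": 0, "rz": 0, "gripper": 0}, {"dx": -265, "dy": 134, "dz": 0, "rx": 0, "ry": 0, "rz": 0, "gripper": 0}, {"dx": -265, "dy": 134, "dz": 0, "rx": 0, "ry": 0, "rz": 0, "gripper": 0}, {"dx": -265, "dy": 134, "dz": 0, "rx": 0, "ry": 0, "rz": 0, "gripper": 0}, {"dx": -265, "dy": 134, "dz": 0, "rx": 0, "ry": 0, "rz": 0, "gripper": 0}, {"dx": -265, "dy": 134, "dz": 0, "rx": 0, "ry": 0, "rz": 0, "gripper": 0}, {"dx": -265, "dy": 134, "dz": 0, "rx": 0, "ry": 0, "rz": 0, "gripper": 0}, {"dx": -265, "dy": 134, "dz": 0, "rx": 0, "ry": 0, "rz": 0, "gripper": 0}])

```text
t: 0.77
eef_pos: [0.4034, -0.4471, 0.2484]
ee_rot: [3.141, 0.001, -2.868]
force: [-0.7, -0.8, 1.2]
width: 0.0877
gripper_force: 0.0
```

```bash
python3 - <<'E'
from h import *
go([.48,-.20,.22],-2.88)
E
```

```text
dx -140.5 dy 217.2 dz 28.4 rz 0.012 rot [ 3.141e+00  1.000e-03 -2.868e+00]
```

Emit:
jog_arm(targets=[{"dx": -140, "dy": 217, "dz": 0, "rx": 0, "ry": 0, "rz": 0, "gripper": 0}, {"dx": -140, "dy": 217, "dz": 0, "rx": 0, "ry": 0, "rz": 0, "gripper": 0}, {"dx": -140, "dy": 217, "dz": 0, "rx": 0, "ry": 0, "rz": 0, "gripper": 0}, {"dx": -140, "dy": 217, "dz": 0, "rx": 0, "ry": 0, "rz": 0, "gripper": 0}, {"dx": -140, "dy": 217, "dz": 0, "rx": 0, "ry": 0, "rz": 0, "gripper": 0}, {"dx": -140, "dy": 217, "dz": 0, "rx": 0, "ry": 0, "rz": 0, "gripper": 0}, {"dx": -140, "dy": 217, "dz": 0, "rx": 0, "ry": 0, "rz": 0, "gripper": 0}, {"dx": -140, "dy": 217, "dz": 0, "rx": 0, "ry": 0, "rz": 0, "gripper": 0}])

```text
t: 1.43
eef_pos: [0.4774, -0.2018, 0.2486]
ee_rot: [3.141, 0.0, -2.868]
force: [0.0, 0.3, 0.2]
width: 0.0872
gripper_force: 0.0
```

```bash
python3 - <<'E'
from h import *
f=grab('wrist','pics/w1.png');W=cloud(f);np.savez('w1.npz',W=W,im=f['frame'])
s=arm.get_state();print(s['t'],s['eef_pos'],s['ee_rot'],f['fx'],f['view'].round(3).tolist())
P=W.reshape(-1,3);q=P[(P[:,2]>.052)&(P[:,2]<.07)&(np.hypot(P[:,0]-.481,P[:,1]+.203)<.045)]
print(len(q),np.median(q,0),cv2.minAreaRect((q[:,:2]*1000).astype(np.float32)))
E
```

```text
1.4833 [ 0.47697482 -0.20307781  0.24849566] [ 3.14146076e+00 -1.42951252e-04 -2.86878012e+00] 348.33817073178744 [[-0.271, 0.963, -0.0, 0.323], [0.919, 0.259, 0.297, -0.424], [0.286, 0.08, -0.955, 0.27], [0.0, 0.0, 0.0, 1.0]]
900 [ 0.48069101 -0.20131034  0.05722083] ((480.18115234375, -201.43624877929688), (49.27105712890625, 18.5533390045166), 16.580556869506836)
```

View pics/w1.png

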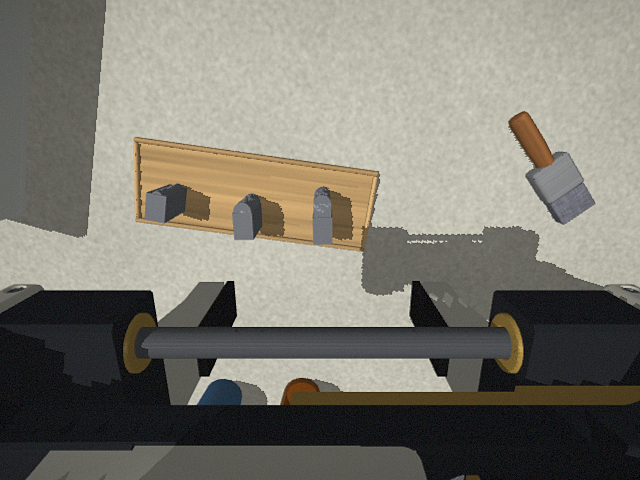

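Wrist view: the long comb's tines are at (322,190) and its pocket end at (322,240), which gives centre (0.480,−0.201) and heading −2.855. I'll do the lever first, so I'm moving over the clipper.

```bash
python3 - <<'E'
from h import *
go([.54,.18,.248],-1.571)
E
```

```text
dx -163.9 dy 351.9 dz 0.5 rz -1.298 rot [ 3.141 -0.    -2.869]
```

Emit:
jog_arm(targets=[{"dx": -10, "dy": 22, "dz": 0, "rx": 0, "ry": 0, "rz": -0.1, "gripper": 0}, {"dx": -20, "dy": 44, "dz": 0, "rx": 0, "ry": 0, "rz": -0.2, "gripper": 0}, {"dx": -30, "dy": 66, "dz": 0, "rx": 0, "ry": 0, "rz": -0.3, "gripper": 0}, {"dx": -40, "dy": 88, "dz": 0, "rx": 0, "ry": 0, "rz": -0.4, "gripper": 0}, {"dx": -50, "dy": 110, "dz": 0, "rx": 0, "ry": 0, "rz": -0.5, "gripper": 0}, {"dx": -60, "dy": 132, "dz": 0, "rx": 0, "ry": 0, "rz": -0.6, "gripper": 0}, {"dx": -70, "dy": 154, "dz": 0, "rx": 0, "ry": 0, "rz": -0.7, "gripper": 0}, {"dx": -80, "dy": 176, "dz": 0, "rx": 0, "ry": 0, "rz": -0.8, "gripper": 0}])

```text
t: 2.15
eef_pos: [0.5068, -0.0136, 0.2484]
ee_rot: [3.141, -0.0, -2.069]
force: [0.6, 0.4, -0.9]
width: 0.0878
gripper_force: 0.0
```

```bash
python3 - <<'E'
from h import *
go([.54,.18,.248],-1.571)
E
```

```text
dx -186.0 dy 63.3 dz 0.4 rz -0.498 rot [ 3.141 -0.    -2.069]
```

Emit:
jog_arm(targets=[{"dx": -31, "dy": 10, "dz": 0, "rx": 0, "ry": 0, "rz": -0.08, "gripper": 0}, {"dx": -62, "dy": 21, "dz": 0, "rx": 0, "ry": 0, "rz": -0.17, "gripper": 0}, {"dx": -93, "dy": 32, "dz": 0, "rx": 0, "ry": 0, "rz": -0.25, "gripper": 0}, {"dx": -124, "dy": 42, "dz": 0, "rx": 0, "ry": 0, "rz": -0.33, "gripper": 0}, {"dx": -155, "dy": 53, "dz": 0, "rx": 0, "ry": 0, "rz": -0.42, "gripper": 0}, {"dx": -186, "dy": 63, "dz": 0, "rx": 0, "ry": 0, "rz": -0.498, "gripper": 0}, {"dx": -186, "dy": 63, "dz": 0, "rx": 0, "ry": 0, "rz": -0.498, "gripper": 0}, {"dx": -186, "dy": 63, "dz": 0, "rx": 0, "ry": 0, "rz": -0.498, "gripper": 0}])

```text
t: 2.82
eef_pos: [0.5414, 0.1802, 0.2477]
ee_rot: [3.14, -0.001, -1.573]
force: [-0.1, -0.0, 0.4]
width: 0.0879
gripper_force: 0.0
```

```bash
cat > fit.py <<'E'
from h import *
f=grab('wrist','pics/w2.png');W=cloud(f);np.savez('w2.npz',W=W,im=f['frame'])
P=W.reshape(-1,3)
c=P[(abs(P[:,0]-.55)<.07)&(P[:,1]>.09)&(P[:,1]<.32)&(P[:,2]>.01)&(P[:,2]<.1)]
t=c[(c[:,2]>.077)&(c[:,2]<.088)];print('tab',len(t),t.mean(0),cv2.minAreaRect((t[:,:2]*1000).astype(np.float32)))
b=c[(c[:,1]<.135)&(c[:,2]>.05)&(c[:,2]<.063)];print('blade',len(b),b.min(0),b.max(0))
for y in np.arange(.11,.14,.005):
    q=b[abs(b[:,1]-y)<.0025]
    if len(q)>3:print('bl %.3f: x %.4f..%.4f'%(y,q[:,0].min(),q[:,0].max()))
h=c[(c[:,2]>.045)&(c[:,2]<.063)]
for y in np.arange(.145,.31,.01):
    q=h[abs(h[:,1]-y)<.005]
    if len(q)>5:print('%.3f: x %.4f..%.4f'%(y,q[:,0].min(),q[:,0].max()))
k=c[(c[:,2]>.02)&(c[:,2]<.036)]
for y in np.arange(.145,.31,.02):
    q=k[abs(k[:,1]-y)<.01]
    if len(q)>5:print('cradle %.3f: x %.4f..%.4f'%(y,q[:,0].min(),q[:,0].max()))
print(h[:,1].max(),k[:,1].max(),k[:,1].min())
E
python3 fit.py
```

```text
tab 135 [0.51177387 0.17232801 0.08163923] ((511.6181945800781, 173.03451538085938), (8.728717803955078, 12.666219711303711), 78.08013153076172)
blade 220 [0.54715982 0.11469273 0.05218968] [0.55719748 0.1349962  0.06272903]
bl 0.115: x 0.5497..0.5543
bl 0.120: x 0.5480..0.5572
bl 0.125: x 0.5479..0.5572
bl 0.130: x 0.5479..0.5572
bl 0.135: x 0.5472..0.5572
0.145: x 0.5388..0.5671
0.155: x 0.5358..0.5714
0.165: x 0.5310..0.5755
0.175: x 0.5310..0.5757
0.185: x 0.5309..0.5762
0.195: x 0.5308..0.5766
0.205: x 0.5308..0.5755
0.215: x 0.5338..0.5723
0.225: x 0.5336..0.5749
0.235: x 0.5335..0.5752
0.245: x 0.5325..0.5743
0.255: x 0.5324..0.5746
0.265: x 0.5324..0.5749
0.275: x 0.5324..0.5752
0.285: x 0.5334..0.5755
0.295: x 0.5366..0.5718
cradle 0.145: x 0.5386..0.5653
cradle 0.165: x 0.5303..0.5727
cradle 0.205: x 0.5256..0.5822
cradle 0.225: x 0.5256..0.5825
cradle 0.245: x 0.5266..0.5824
cradle 0.265: x 0.5264..0.5833
cradle 0.285: x 0.5273..0.5836
cradle 0.305: x 0.5284..0.5805
0.2960727630103556 0.30580978699036476 0.11471415409209729
```

View pics/w2.png

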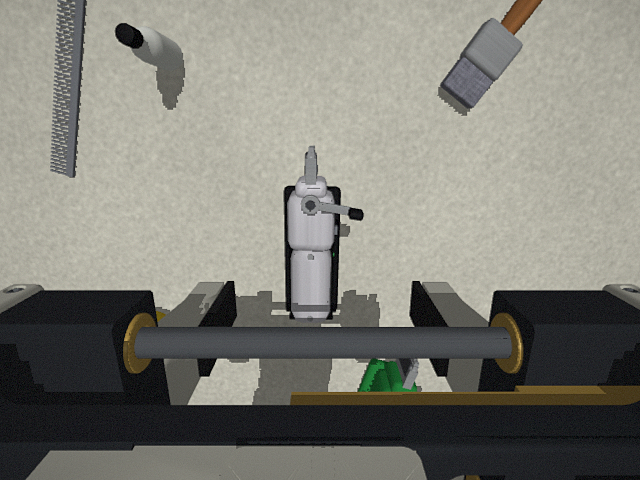

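The picture shows the clipper at (310,240), its tab at (356,214) and the blade tip at (311,148). From the cloud, the clipper origin is about (0.5537,0.208) with yaw about −1.584. The tab is at clipper x 36 mm, near click 4 or 5. I'm shutting the gripper and descending on the tail side of the tab.

Emit:
jog_arm(targets=[{"dx": -20, "dy": 31, "dz": 0, "rx": 0, "ry": 0, "rz": 0.011, "gripper": 1}, {"dx": -20, "dy": 31, "dz": 40, "rx": 0, "ry": 0, "rz": 0.011, "gripper": 1}, {"dx": -20, "dy": 31, "dz": 70, "rx": 0, "ry": 0, "rz": 0.011, "gripper": 1}, {"dx": -20, "dy": 31, "dz": 95, "rx": 0, "ry": 0, "rz": 0.011, "gripper": 1}, {"dx": -20, "dy": 31, "dz": 115, "rx": 0, "ry": 0, "rz": 0.011, "gripper": 1}, {"dx": -20, "dy": 31, "dz": 135, "rx": 0, "ry": 0, "rz": 0.011, "gripper": 1}, {"dx": -20, "dy": 31, "dz": 148, "rx": 0, "ry": 0, "rz": 0.011, "gripper": 1}, {"dx": -20, "dy": 31, "dz": 153, "rx": 0, "ry": 0, "rz": 0.011, "gripper": 1}])

```text
t: 3.53
eef_pos: [0.5092, 0.1976, 0.0935]
ee_rot: [3.139, -0.002, -1.588]
force: [-0.3, -0.4, -0.4]
width: 0.0398
gripper_force: 0.0
```

```bash
python3 - <<'E'
from h import *
f=grab('scene')
cv2.imwrite('pics/s2.png',cv2.resize(f['frame'][150:260,280:410,::-1],(780,600),interpolation=cv2.INTER_CUBIC))
s=arm.get_state();print(s['eef_pos'],s['width'],s['force'])
E
```

```text
[0.50929636 0.19787472 0.09370108] 0.035985943748088244 [-0.78770149 -0.24296709 -1.15368535]
```

View pics/s2.png

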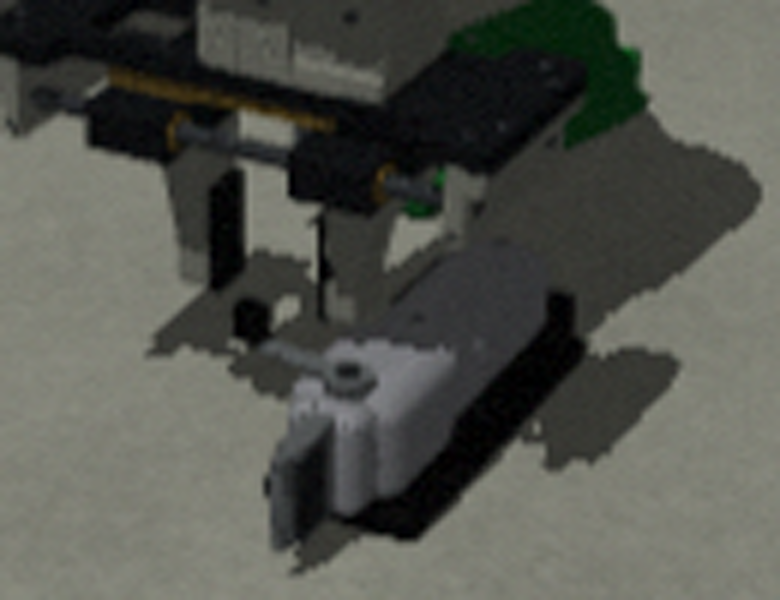

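Fingers are tail-side of the tab (250,320 in the crop) and still closing. I'll let them shut while advancing a little.

Emit:
jog_arm(targets=[{"dx": 0, "dy": 0, "dz": 0, "rx": 0, "ry": 0, "rz": 0, "gripper": 1}, {"dx": 0, "dy": 0, "dz": 0, "rx": 0, "ry": 0, "rz": 0, "gripper": 1}, {"dx": 0, "dy": 0, "dz": 0, "rx": 0, "ry": 0, "rz": 0, "gripper": 1}, {"dx": 0, "dy": 0, "dz": 0, "rx": 0, "ry": 0, "rz": 0, "gripper": 1}, {"dx": 2, "dy": 0, "dz": 0, "rx": 0, "ry": 0, "rz": 0, "gripper": 1}, {"dx": 4, "dy": 0, "dz": 0, "rx": 0, "ry": 0, "rz": 0, "gripper": 1}, {"dx": 6, "dy": 0, "dz": 0, "rx": 0, "ry": 0, "rz": 0, "gripper": 1}, {"dx": 6, "dy": 0, "dz": 0, "rx": 0, "ry": 0, "rz": 0, "gripper": 1}])

```text
t: 4.25
eef_pos: [0.5098, 0.1938, 0.0957]
ee_rot: [3.142, 0.0, -1.585]
force: [0.6, -0.0, -0.7]
width: 0.0006
gripper_force: 0.0
```

Emit:
jog_arm(targets=[{"dx": 0.5, "dy": 0, "dz": 0, "rx": 0, "ry": 0, "rz": 0, "gripper": 1}, {"dx": 1, "dy": 0, "dz": 0, "rx": 0, "ry": 0, "rz": 0, "gripper": 1}, {"dx": 1.5, "dy": 0, "dz": 0, "rx": 0, "ry": 0, "rz": 0, "gripper": 1}, {"dx": 2, "dy": 0, "dz": 0, "rx": 0, "ry": 0, "rz": 0, "gripper": 1}, {"dx": 2.5, "dy": 0, "dz": 0, "rx": 0, "ry": 0, "rz": 0, "gripper": 1}, {"dx": 3, "dy": 0, "dz": 0, "rx": 0, "ry": 0, "rz": 0, "gripper": 1}, {"dx": 3.5, "dy": 0, "dz": 0, "rx": 0, "ry": 0, "rz": 0, "gripper": 1}, {"dx": 4, "dy": 0, "dz": 0, "rx": 0, "ry": 0, "rz": 0, "gripper": 1}])

```text
t: 4.92
eef_pos: [0.5099, 0.1901, 0.0955]
ee_rot: [3.142, 0.0, -1.585]
force: [0.5, 0.1, 0.0]
width: 0.0002
gripper_force: 0.0
```

Emit:
jog_arm(targets=[{"dx": 0.5, "dy": 0, "dz": 0, "rx": 0, "ry": 0, "rz": 0, "gripper": 1}, {"dx": 1, "dy": 0, "dz": 0, "rx": 0, "ry": 0, "rz": 0, "gripper": 1}, {"dx": 1.5, "dy": 0, "dz": 0, "rx": 0, "ry": 0, "rz": 0, "gripper": 1}, {"dx": 2, "dy": 0, "dz": 0, "rx": 0, "ry": 0, "rz": 0, "gripper": 1}, {"dx": 2.5, "dy": 0, "dz": 0, "rx": 0, "ry": 0, "rz": 0, "gripper": 1}, {"dx": 3, "dy": 0, "dz": 0, "rx": 0, "ry": 0, "rz": 0, "gripper": 1}, {"dx": 3.5, "dy": 0, "dz": 0, "rx": 0, "ry": 0, "rz": 0, "gripper": 1}, {"dx": 4, "dy": 0, "dz": 0, "rx": 0, "ry": 0, "rz": 0, "gripper": 1}])

```text
t: 5.58
eef_pos: [0.5098, 0.1865, 0.0956]
ee_rot: [-3.141, 0.001, -1.585]
force: [-2.9, 3.8, -1.0]
width: 0.0005
gripper_force: 1.7
```

Emit:
jog_arm(targets=[{"dx": 0.5, "dy": 0, "dz": 0, "rx": 0, "ry": 0, "rz": 0, "gripper": 1}, {"dx": 1, "dy": 0, "dz": 0, "rx": 0, "ry": 0, "rz": 0, "gripper": 1}, {"dx": 1.5, "dy": 0, "dz": 0, "rx": 0, "ry": 0, "rz": 0, "gripper": 1}, {"dx": 2, "dy": 0, "dz": 0, "rx": 0, "ry": 0, "rz": 0, "gripper": 1}, {"dx": 2.5, "dy": 0, "dz": 0, "rx": 0, "ry": 0, "rz": 0, "gripper": 1}, {"dx": 3, "dy": 0, "dz": 0, "rx": 0, "ry": 0, "rz": 0, "gripper": 1}, {"dx": 3.5, "dy": 0, "dz": 0, "rx": 0, "ry": 0, "rz": 0, "gripper": 1}, {"dx": 4, "dy": 0, "dz": 0, "rx": 0, "ry": 0, "rz": 0, "gripper": 1}])

```text
t: 6.25
eef_pos: [0.5098, 0.1824, 0.0956]
ee_rot: [-3.141, 0.001, -1.585]
force: [-1.8, 4.5, -0.0]
width: 0.0003
gripper_force: 2.4
```

Emit:
jog_arm(targets=[{"dx": 0.5, "dy": 0, "dz": 0, "rx": 0, "ry": 0, "rz": 0, "gripper": 1}, {"dx": 1, "dy": 0, "dz": 0, "rx": 0, "ry": 0, "rz": 0, "gripper": 1}, {"dx": 1.5, "dy": 0, "dz": 0, "rx": 0, "ry": 0, "rz": 0, "gripper": 1}, {"dx": 2, "dy": 0, "dz": 0, "rx": 0, "ry": 0, "rz": 0, "gripper": 1}, {"dx": 2.5, "dy": 0, "dz": 0, "rx": 0, "ry": 0, "rz": 0, "gripper": 1}, {"dx": 3, "dy": 0, "dz": 0, "rx": 0, "ry": 0, "rz": 0, "gripper": 1}, {"dx": 3.5, "dy": 0, "dz": 0, "rx": 0, "ry": 0, "rz": 0, "gripper": 1}, {"dx": 4, "dy": 0, "dz": 0, "rx": 0, "ry": 0, "rz": 0, "gripper": 1}])

```text
t: 6.92
eef_pos: [0.5099, 0.1784, 0.0957]
ee_rot: [-3.141, 0.001, -1.585]
force: [-0.4, 4.2, 0.2]
width: 0.0001
gripper_force: 2.1
```

Emit:
jog_arm(targets=[{"dx": 0.5, "dy": 0, "dz": 0, "rx": 0, "ry": 0, "rz": 0, "gripper": 1}, {"dx": 1, "dy": 0, "dz": 0, "rx": 0, "ry": 0, "rz": 0, "gripper": 1}, {"dx": 1.5, "dy": 0, "dz": 0, "rx": 0, "ry": 0, "rz": 0, "gripper": 1}, {"dx": 2, "dy": 0, "dz": 0, "rx": 0, "ry": 0, "rz": 0, "gripper": 1}, {"dx": 2.5, "dy": 0, "dz": 0, "rx": 0, "ry": 0, "rz": 0, "gripper": 1}, {"dx": 3, "dy": 0, "dz": 0, "rx": 0, "ry": 0, "rz": 0, "gripper": 1}, {"dx": 3.5, "dy": 0, "dz": 0, "rx": 0, "ry": 0, "rz": 0, "gripper": 1}, {"dx": 4, "dy": 0, "dz": 0, "rx": 0, "ry": 0, "rz": 0, "gripper": 1}])

```text
t: 7.58
eef_pos: [0.5097, 0.1744, 0.0956]
ee_rot: [-3.141, 0.001, -1.585]
force: [-1.3, 4.7, -1.0]
width: 0.0007
gripper_force: 2.4
```

Emit:
jog_arm(targets=[{"dx": 0.5, "dy": 0, "dz": 0, "rx": 0, "ry": 0, "rz": 0, "gripper": 1}, {"dx": 1, "dy": 0, "dz": 0, "rx": 0, "ry": 0, "rz": 0, "gripper": 1}, {"dx": 1.5, "dy": 0, "dz": 0, "rx": 0, "ry": 0, "rz": 0, "gripper": 1}, {"dx": 2, "dy": 0, "dz": 0, "rx": 0, "ry": 0, "rz": 0, "gripper": 1}, {"dx": 2.5, "dy": 0, "dz": 0, "rx": 0, "ry": 0, "rz": 0, "gripper": 1}, {"dx": 3, "dy": 0, "dz": 0, "rx": 0, "ry": 0, "rz": 0, "gripper": 1}, {"dx": 3, "dy": 0, "dz": 0, "rx": 0, "ry": 0, "rz": 0, "gripper": 1}, {"dx": 3, "dy": 0, "dz": 0, "rx": 0, "ry": 0, "rz": 0, "gripper": 1}])

```text
t: 8.25
eef_pos: [0.5096, 0.1711, 0.0956]
ee_rot: [-3.142, 0.0, -1.585]
force: [0.3, 1.8, -0.1]
width: 0.0003
gripper_force: 0.9
```

```bash
cat > tab.py <<'E'
from h import *
O=np.array([.5537,.208])
X=np.array([np.cos(-1.584),np.sin(-1.584)]);Y=np.array([-X[1],X[0]])
def cf(p): return np.round([(p[:2]-O)@X*1e3,(p[:2]-O)@Y*1e3],1)
if __name__=='__main__':
    for n in('top','scene','wrist'):
        P=cloud(grab(n)).reshape(-1,3)
        q=P[(P[:,2]>.0635)&(P[:,2]<.0695)&(abs(P[:,1]-.164)<.04)&(P[:,0]>.514)&(P[:,0]<.532)]
        if len(q)>8:
            (vx,vy,x0,y0)=cv2.fitLine((q[:,:2]*1e3).astype(np.float32),cv2.DIST_HUBER,0,.01,.01).ravel()
            r=np.array([(x0*1e-3-O[0]),(y0*1e-3-O[1])]);c=np.array([r@X*1e3,r@Y*1e3])
            print(n,len(q),'arm angle to -y deg',np.degrees(np.arctan2(c[0]-45,-c[1])).round(1))
    s=arm.get_state();print(s['t'],'tcp cf',cf(s['eef_pos']),s['force'].round(1))
E
python3 tab.py
```

```text
scene 29 arm angle to -y deg 19.3
wrist 434 arm angle to -y deg 11.2
8.4 tcp cf [ 37.5 -43.6] [-0.7  1.1  0.8]
```

Emit:
jog_arm(targets=[{"dx": 0.5, "dy": 0, "dz": 0, "rx": 0, "ry": 0, "rz": 0, "gripper": 1}, {"dx": 1, "dy": 0, "dz": 0, "rx": 0, "ry": 0, "rz": 0, "gripper": 1}, {"dx": 1.5, "dy": 0, "dz": 0, "rx": 0, "ry": 0, "rz": 0, "gripper": 1}, {"dx": 2, "dy": 0, "dz": 0, "rx": 0, "ry": 0, "rz": 0, "gripper": 1}, {"dx": 2, "dy": 0, "dz": 0, "rx": 0, "ry": 0, "rz": 0, "gripper": 1}, {"dx": 2, "dy": 0, "dz": 0, "rx": 0, "ry": 0, "rz": 0, "gripper": 1}, {"dx": 2, "dy": 0, "dz": 0, "rx": 0, "ry": 0, "rz": 0, "gripper": 1}, {"dx": 2, "dy": 0, "dz": 0, "rx": 0, "ry": 0, "rz": 0, "gripper": 1}])

```text
t: 9.07
eef_pos: [0.5098, 0.1704, 0.0957]
ee_rot: [-3.141, 0.002, -1.585]
force: [-2.0, 8.1, -1.6]
width: 0.0004
gripper_force: 4.0
```

Emit:
jog_arm(targets=[{"dx": 0.3, "dy": 0, "dz": 0, "rx": 0, "ry": 0, "rz": 0, "gripper": 1}, {"dx": 0.6, "dy": 0, "dz": 0, "rx": 0, "ry": 0, "rz": 0, "gripper": 1}, {"dx": 1, "dy": 0, "dz": 0, "rx": 0, "ry": 0, "rz": 0, "gripper": 1}, {"dx": 1, "dy": 0, "dz": 0, "rx": 0, "ry": 0, "rz": 0, "gripper": 1}, {"dx": 1, "dy": 0, "dz": 0, "rx": 0, "ry": 0, "rz": 0, "gripper": 1}, {"dx": 1, "dy": 0, "dz": 0, "rx": 0, "ry": 0, "rz": 0, "gripper": 1}, {"dx": 1, "dy": 0, "dz": 0, "rx": 0, "ry": 0, "rz": 0, "gripper": 1}, {"dx": 1, "dy": 0, "dz": 0, "rx": 0, "ry": 0, "rz": 0, "gripper": 1}])

```text
t: 9.73
eef_pos: [0.5098, 0.1702, 0.0957]
ee_rot: [-3.14, 0.003, -1.585]
force: [-4.7, 10.8, -1.1]
width: 0.0004
gripper_force: 5.7
```

Emit:
jog_arm(targets=[{"dx": 0.3, "dy": 0, "dz": 0, "rx": 0, "ry": 0, "rz": 0, "gripper": 1}, {"dx": 0.6, "dy": 0, "dz": 0, "rx": 0, "ry": 0, "rz": 0, "gripper": 1}, {"dx": 0.8, "dy": 0, "dz": 0, "rx": 0, "ry": 0, "rz": 0, "gripper": 1}, {"dx": 0.8, "dy": 0, "dz": 0, "rx": 0, "ry": 0, "rz": 0, "gripper": 1}, {"dx": 0.8, "dy": 0, "dz": 0, "rx": 0, "ry": 0, "rz": 0, "gripper": 1}, {"dx": 0.8, "dy": 0, "dz": 0, "rx": 0, "ry": 0, "rz": 0, "gripper": 1}, {"dx": 0.8, "dy": 0, "dz": 0, "rx": 0, "ry": 0, "rz": 0, "gripper": 1}, {"dx": 0.8, "dy": 0, "dz": 0, "rx": 0, "ry": 0, "rz": 0, "gripper": 1}])

```text
t: 10.4
eef_pos: [0.5098, 0.17, 0.0957]
ee_rot: [-3.14, 0.004, -1.585]
force: [-4.3, 14.8, -1.0]
width: 0.0003
gripper_force: 7.1
```

```bash
python3 tab.py
```

```text
scene 24 arm angle to -y deg 19.2
wrist 434 arm angle to -y deg 11.4
10.55 tcp cf [ 38.6 -43.4] [-4.4 14.5 -0.7]
```

Force climbs to 15 N with no motion, past the 4–7 N click level, so the lever is on its closed stop. I'm backing off, hopping over and coming down on the blade side.

Emit:
jog_arm(targets=[{"dx": -6, "dy": 0, "dz": 0, "rx": 0, "ry": 0, "rz": 0, "gripper": 1}, {"dx": -12, "dy": 0, "dz": 0, "rx": 0, "ry": 0, "rz": 0, "gripper": 1}, {"dx": -12, "dy": 0, "dz": -15, "rx": 0, "ry": 0, "rz": 0, "gripper": 1}, {"dx": -12, "dy": 0, "dz": -30, "rx": 0, "ry": 0, "rz": 0, "gripper": 1}, {"dx": -12, "dy": 0, "dz": -35, "rx": 0, "ry": 0, "rz": 0, "gripper": 1}, {"dx": 0, "dy": 0, "dz": -35, "rx": 0, "ry": 0, "rz": 0, "gripper": 1}, {"dx": 20, "dy": 0, "dz": -35, "rx": 0, "ry": 0, "rz": 0, "gripper": 1}, {"dx": 34, "dy": 0, "dz": -35, "rx": 0, "ry": 0, "rz": 0, "gripper": 1}])

```text
t: 11.22
eef_pos: [0.5083, 0.1317, 0.1299]
ee_rot: [3.14, -0.001, -1.585]
force: [-0.5, 0.2, -0.3]
width: 0.0007
gripper_force: 0.0
```

Emit:
jog_arm(targets=[{"dx": 0, "dy": 0, "dz": 0, "rx": 0, "ry": 0, "rz": 0, "gripper": 1}, {"dx": 0, "dy": 0, "dz": 6, "rx": 0, "ry": 0, "rz": 0, "gripper": 1}, {"dx": 0, "dy": 0, "dz": 12, "rx": 0, "ry": 0, "rz": 0, "gripper": 1}, {"dx": 0, "dy": 0, "dz": 18, "rx": 0, "ry": 0, "rz": 0, "gripper": 1}, {"dx": 0, "dy": 0, "dz": 25, "rx": 0, "ry": 0, "rz": 0, "gripper": 1}, {"dx": 0, "dy": 0, "dz": 30, "rx": 0, "ry": 0, "rz": 0, "gripper": 1}, {"dx": 0, "dy": 0, "dz": 35, "rx": 0, "ry": 0, "rz": 0, "gripper": 1}, {"dx": 0, "dy": 0, "dz": 35, "rx": 0, "ry": 0, "rz": 0, "gripper": 1}])

```text
t: 11.88
eef_pos: [0.5085, 0.1332, 0.0942]
ee_rot: [3.14, -0.001, -1.585]
force: [0.6, 0.5, 0.8]
width: 0.0003
gripper_force: 0.0
```

```bash
sed -i 's/O=np.array.*/O=np.array([.5537,.210])/' tab.py; python3 tab.py
```

```text
scene 24 arm angle to -y deg 20.4
12.0333 tcp cf [ 77.1 -43.5] [-0.7  1.1  1.6]
```

Emit:
jog_arm(targets=[{"dx": -1, "dy": 0, "dz": 0, "rx": 0, "ry": 0, "rz": 0, "gripper": 1}, {"dx": -2, "dy": 0, "dz": 0, "rx": 0, "ry": 0, "rz": 0, "gripper": 1}, {"dx": -3, "dy": 0, "dz": 0, "rx": 0, "ry": 0, "rz": 0, "gripper": 1}, {"dx": -4, "dy": 0, "dz": 0, "rx": 0, "ry": 0, "rz": 0, "gripper": 1}, {"dx": -4, "dy": 0, "dz": 0, "rx": 0, "ry": 0, "rz": 0, "gripper": 1}, {"dx": -4, "dy": 0, "dz": 0, "rx": 0, "ry": 0, "rz": 0, "gripper": 1}, {"dx": -4, "dy": 0, "dz": 0, "rx": 0, "ry": 0, "rz": 0, "gripper": 1}, {"dx": -4, "dy": 0, "dz": 0, "rx": 0, "ry": 0, "rz": 0, "gripper": 1}])

```text
t: 12.7
eef_pos: [0.5091, 0.1373, 0.0956]
ee_rot: [-3.142, 0.0, -1.585]
force: [0.4, -0.1, -0.1]
width: 0.0008
gripper_force: 0.0
```

Emit:
jog_arm(targets=[{"dx": -0.3, "dy": 0, "dz": 0, "rx": 0, "ry": 0, "rz": 0, "gripper": 1}, {"dx": -0.6, "dy": 0, "dz": 0, "rx": 0, "ry": 0, "rz": 0, "gripper": 1}, {"dx": -1, "dy": 0, "dz": 0, "rx": 0, "ry": 0, "rz": 0, "gripper": 1}, {"dx": -1, "dy": 0, "dz": 0, "rx": 0, "ry": 0, "rz": 0, "gripper": 1}, {"dx": -1, "dy": 0, "dz": 0, "rx": 0, "ry": 0, "rz": 0, "gripper": 1}, {"dx": -1, "dy": 0, "dz": 0, "rx": 0, "ry": 0, "rz": 0, "gripper": 1}, {"dx": -1, "dy": 0, "dz": 0, "rx": 0, "ry": 0, "rz": 0, "gripper": 1}, {"dx": -1, "dy": 0, "dz": 0, "rx": 0, "ry": 0, "rz": 0, "gripper": 1}])

```text
t: 13.37
eef_pos: [0.5092, 0.1383, 0.0956]
ee_rot: [3.142, -0.0, -1.585]
force: [0.3, 0.2, 0.1]
width: 0.0001
gripper_force: 0.0
```

Emit:
jog_arm(targets=[{"dx": -0.3, "dy": 0, "dz": 0, "rx": 0, "ry": 0, "rz": 0, "gripper": 1}, {"dx": -0.6, "dy": 0, "dz": 0, "rx": 0, "ry": 0, "rz": 0, "gripper": 1}, {"dx": -1, "dy": 0, "dz": 0, "rx": 0, "ry": 0, "rz": 0, "gripper": 1}, {"dx": -1, "dy": 0, "dz": 0, "rx": 0, "ry": 0, "rz": 0, "gripper": 1}, {"dx": -1, "dy": 0, "dz": 0, "rx": 0, "ry": 0, "rz": 0, "gripper": 1}, {"dx": -1, "dy": 0, "dz": 0, "rx": 0, "ry": 0, "rz": 0, "gripper": 1}, {"dx": -1, "dy": 0, "dz": 0, "rx": 0, "ry": 0, "rz": 0, "gripper": 1}, {"dx": -1, "dy": 0, "dz": 0, "rx": 0, "ry": 0, "rz": 0, "gripper": 1}])

```text
t: 14.03
eef_pos: [0.5092, 0.1394, 0.0956]
ee_rot: [3.142, -0.0, -1.585]
force: [0.2, 0.1, 0.4]
width: 0.0004
gripper_force: 0.0
```

Emit:
jog_arm(targets=[{"dx": -0.3, "dy": 0, "dz": 0, "rx": 0, "ry": 0, "rz": 0, "gripper": 1}, {"dx": -0.6, "dy": 0, "dz": 0, "rx": 0, "ry": 0, "rz": 0, "gripper": 1}, {"dx": -1, "dy": 0, "dz": 0, "rx": 0, "ry": 0, "rz": 0, "gripper": 1}, {"dx": -1, "dy": 0, "dz": 0, "rx": 0, "ry": 0, "rz": 0, "gripper": 1}, {"dx": -1, "dy": 0, "dz": 0, "rx": 0, "ry": 0, "rz": 0, "gripper": 1}, {"dx": -1, "dy": 0, "dz": 0, "rx": 0, "ry": 0, "rz": 0, "gripper": 1}, {"dx": -1, "dy": 0, "dz": 0, "rx": 0, "ry": 0, "rz": 0, "gripper": 1}, {"dx": -1, "dy": 0, "dz": 0, "rx": 0, "ry": 0, "rz": 0, "gripper": 1}])

```text
t: 14.7
eef_pos: [0.5091, 0.1402, 0.0955]
ee_rot: [3.141, -0.0, -1.585]
force: [-0.0, -2.0, 0.3]
width: 0.0001
gripper_force: 1.2
```

Emit:
jog_arm(targets=[{"dx": -0.3, "dy": 0, "dz": 0, "rx": 0, "ry": 0, "rz": 0, "gripper": 1}, {"dx": -0.6, "dy": 0, "dz": 0, "rx": 0, "ry": 0, "rz": 0, "gripper": 1}, {"dx": -1, "dy": 0, "dz": 0, "rx": 0, "ry": 0, "rz": 0, "gripper": 1}, {"dx": -1, "dy": 0, "dz": 0, "rx": 0, "ry": 0, "rz": 0, "gripper": 1}, {"dx": -1, "dy": 0, "dz": 0, "rx": 0, "ry": 0, "rz": 0, "gripper": 1}, {"dx": -1, "dy": 0, "dz": 0, "rx": 0, "ry": 0, "rz": 0, "gripper": 1}, {"dx": -1, "dy": 0, "dz": 0, "rx": 0, "ry": 0, "rz": 0, "gripper": 1}, {"dx": -1, "dy": 0, "dz": 0, "rx": 0, "ry": 0, "rz": 0, "gripper": 1}])

```text
t: 15.37
eef_pos: [0.5089, 0.1407, 0.0955]
ee_rot: [3.141, -0.001, -1.585]
force: [0.7, -5.5, 1.5]
width: 0.0002
gripper_force: 2.6
```

Emit:
jog_arm(targets=[{"dx": -0.3, "dy": 0, "dz": 0, "rx": 0, "ry": 0, "rz": 0, "gripper": 1}, {"dx": -0.6, "dy": 0, "dz": 0, "rx": 0, "ry": 0, "rz": 0, "gripper": 1}, {"dx": -1, "dy": 0, "dz": 0, "rx": 0, "ry": 0, "rz": 0, "gripper": 1}, {"dx": -1, "dy": 0, "dz": 0, "rx": 0, "ry": 0, "rz": 0, "gripper": 1}, {"dx": -1, "dy": 0, "dz": 0, "rx": 0, "ry": 0, "rz": 0, "gripper": 1}, {"dx": -1, "dy": 0, "dz": 0, "rx": 0, "ry": 0, "rz": 0, "gripper": 1}, {"dx": -1, "dy": 0, "dz": 0, "rx": 0, "ry": 0, "rz": 0, "gripper": 1}, {"dx": -1, "dy": 0, "dz": 0, "rx": 0, "ry": 0, "rz": 0, "gripper": 1}])

```text
t: 16.03
eef_pos: [0.5095, 0.1427, 0.0957]
ee_rot: [-3.141, 0.001, -1.585]
force: [0.4, 0.3, 0.3]
width: 0.0003
gripper_force: 0.0
```

Snapped to click 1, force zero. On to the second.

Emit:
jog_arm(targets=[{"dx": 0, "dy": 0, "dz": 0, "rx": 0, "ry": 0, "rz": 0, "gripper": 1}, {"dx": -0.3, "dy": 0, "dz": 0, "rx": 0, "ry": 0, "rz": 0, "gripper": 1}, {"dx": -0.6, "dy": 0, "dz": 0, "rx": 0, "ry": 0, "rz": 0, "gripper": 1}, {"dx": -1, "dy": 0, "dz": 0, "rx": 0, "ry": 0, "rz": 0, "gripper": 1}, {"dx": -1.3, "dy": 0, "dz": 0, "rx": 0, "ry": 0, "rz": 0, "gripper": 1}, {"dx": -1.6, "dy": 0, "dz": 0, "rx": 0, "ry": 0, "rz": 0, "gripper": 1}, {"dx": -2, "dy": 0, "dz": 0, "rx": 0, "ry": 0, "rz": 0, "gripper": 1}, {"dx": -2, "dy": 0, "dz": 0, "rx": 0, "ry": 0, "rz": 0, "gripper": 1}])

```text
t: 16.7
eef_pos: [0.5092, 0.1444, 0.0955]
ee_rot: [3.141, -0.0, -1.585]
force: [-0.4, 0.2, -0.2]
width: 0.0006
gripper_force: 0.1
```

Emit:
jog_arm(targets=[{"dx": -0.3, "dy": 0, "dz": 0, "rx": 0, "ry": 0, "rz": 0, "gripper": 1}, {"dx": -0.6, "dy": 0, "dz": 0, "rx": 0, "ry": 0, "rz": 0, "gripper": 1}, {"dx": -1, "dy": 0, "dz": 0, "rx": 0, "ry": 0, "rz": 0, "gripper": 1}, {"dx": -1, "dy": 0, "dz": 0, "rx": 0, "ry": 0, "rz": 0, "gripper": 1}, {"dx": -1, "dy": 0, "dz": 0, "rx": 0, "ry": 0, "rz": 0, "gripper": 1}, {"dx": -1, "dy": 0, "dz": 0, "rx": 0, "ry": 0, "rz": 0, "gripper": 1}, {"dx": -1, "dy": 0, "dz": 0, "rx": 0, "ry": 0, "rz": 0, "gripper": 1}, {"dx": -1, "dy": 0, "dz": 0, "rx": 0, "ry": 0, "rz": 0, "gripper": 1}])

```text
t: 17.37
eef_pos: [0.5091, 0.1451, 0.0955]
ee_rot: [3.141, -0.0, -1.585]
force: [-0.7, -4.1, 1.0]
width: 0.0001
gripper_force: 2.3
```

Emit:
jog_arm(targets=[{"dx": -0.3, "dy": 0, "dz": 0, "rx": 0, "ry": 0, "rz": 0, "gripper": 1}, {"dx": -0.6, "dy": 0, "dz": 0, "rx": 0, "ry": 0, "rz": 0, "gripper": 1}, {"dx": -1, "dy": 0, "dz": 0, "rx": 0, "ry": 0, "rz": 0, "gripper": 1}, {"dx": -1, "dy": 0, "dz": 0, "rx": 0, "ry": 0, "rz": 0, "gripper": 1}, {"dx": -1, "dy": 0, "dz": 0, "rx": 0, "ry": 0, "rz": 0, "gripper": 1}, {"dx": -1, "dy": 0, "dz": 0, "rx": 0, "ry": 0, "rz": 0, "gripper": 1}, {"dx": -1, "dy": 0, "dz": 0, "rx": 0, "ry": 0, "rz": 0, "gripper": 1}, {"dx": -1, "dy": 0, "dz": 0, "rx": 0, "ry": 0, "rz": 0, "gripper": 1}])

```text
t: 18.03
eef_pos: [0.509, 0.1464, 0.0955]
ee_rot: [3.141, -0.0, -1.585]
force: [-1.8, -3.3, 0.7]
width: 0.0004
gripper_force: 1.9
```

Emit:
jog_arm(targets=[{"dx": -0.3, "dy": 0, "dz": 0, "rx": 0, "ry": 0, "rz": 0, "gripper": 1}, {"dx": -0.7, "dy": 0, "dz": 0, "rx": 0, "ry": 0, "rz": 0, "gripper": 1}, {"dx": -0.7, "dy": 0, "dz": 0, "rx": 0, "ry": 0, "rz": 0, "gripper": 1}, {"dx": -0.7, "dy": 0, "dz": 0, "rx": 0, "ry": 0, "rz": 0, "gripper": 1}, {"dx": -0.7, "dy": 0, "dz": 0, "rx": 0, "ry": 0, "rz": 0, "gripper": 1}, {"dx": -0.7, "dy": 0, "dz": 0, "rx": 0, "ry": 0, "rz": 0, "gripper": 1}, {"dx": -0.7, "dy": 0, "dz": 0, "rx": 0, "ry": 0, "rz": 0, "gripper": 1}, {"dx": -0.7, "dy": 0, "dz": 0, "rx": 0, "ry": 0, "rz": 0, "gripper": 1}])

```text
t: 18.7
eef_pos: [0.5096, 0.1472, 0.0957]
ee_rot: [-3.141, 0.0, -1.585]
force: [-0.8, 0.2, -0.5]
width: 0.0007
gripper_force: 0.0
```

Click 2, force zero. Now the third.

Emit:
jog_arm(targets=[{"dx": 0, "dy": 0, "dz": 0, "rx": 0, "ry": 0, "rz": 0, "gripper": 1}, {"dx": -0.3, "dy": 0, "dz": 0, "rx": 0, "ry": 0, "rz": 0, "gripper": 1}, {"dx": -0.6, "dy": 0, "dz": 0, "rx": 0, "ry": 0, "rz": 0, "gripper": 1}, {"dx": -1, "dy": 0, "dz": 0, "rx": 0, "ry": 0, "rz": 0, "gripper": 1}, {"dx": -1.3, "dy": 0, "dz": 0, "rx": 0, "ry": 0, "rz": 0, "gripper": 1}, {"dx": -1.6, "dy": 0, "dz": 0, "rx": 0, "ry": 0, "rz": 0, "gripper": 1}, {"dx": -2, "dy": 0, "dz": 0, "rx": 0, "ry": 0, "rz": 0, "gripper": 1}, {"dx": -2, "dy": 0, "dz": 0, "rx": 0, "ry": 0, "rz": 0, "gripper": 1}])

```text
t: 19.37
eef_pos: [0.5092, 0.1487, 0.0955]
ee_rot: [3.141, -0.001, -1.585]
force: [1.4, -3.0, 0.5]
width: 0.0004
gripper_force: 1.2
```

Emit:
jog_arm(targets=[{"dx": -0.3, "dy": 0, "dz": 0, "rx": 0, "ry": 0, "rz": 0, "gripper": 1}, {"dx": -0.6, "dy": 0, "dz": 0, "rx": 0, "ry": 0, "rz": 0, "gripper": 1}, {"dx": -1, "dy": 0, "dz": 0, "rx": 0, "ry": 0, "rz": 0, "gripper": 1}, {"dx": -1, "dy": 0, "dz": 0, "rx": 0, "ry": 0, "rz": 0, "gripper": 1}, {"dx": -1, "dy": 0, "dz": 0, "rx": 0, "ry": 0, "rz": 0, "gripper": 1}, {"dx": -1, "dy": 0, "dz": 0, "rx": 0, "ry": 0, "rz": 0, "gripper": 1}, {"dx": -1, "dy": 0, "dz": 0, "rx": 0, "ry": 0, "rz": 0, "gripper": 1}, {"dx": -1, "dy": 0, "dz": 0, "rx": 0, "ry": 0, "rz": 0, "gripper": 1}])

```text
t: 20.03
eef_pos: [0.5091, 0.1493, 0.0955]
ee_rot: [3.141, -0.001, -1.585]
force: [2.0, -5.9, 1.3]
width: 0.0006
gripper_force: 2.9
```

Emit:
jog_arm(targets=[{"dx": -0.3, "dy": 0, "dz": 0, "rx": 0, "ry": 0, "rz": 0, "gripper": 1}, {"dx": -0.6, "dy": 0, "dz": 0, "rx": 0, "ry": 0, "rz": 0, "gripper": 1}, {"dx": -1, "dy": 0, "dz": 0, "rx": 0, "ry": 0, "rz": 0, "gripper": 1}, {"dx": -1, "dy": 0, "dz": 0, "rx": 0, "ry": 0, "rz": 0, "gripper": 1}, {"dx": -1, "dy": 0, "dz": 0, "rx": 0, "ry": 0, "rz": 0, "gripper": 1}, {"dx": -1, "dy": 0, "dz": 0, "rx": 0, "ry": 0, "rz": 0, "gripper": 1}, {"dx": -1, "dy": 0, "dz": 0, "rx": 0, "ry": 0, "rz": 0, "gripper": 1}, {"dx": -1, "dy": 0, "dz": 0, "rx": 0, "ry": 0, "rz": 0, "gripper": 1}])

```text
t: 20.7
eef_pos: [0.5094, 0.1513, 0.0956]
ee_rot: [-3.141, 0.0, -1.585]
force: [-0.6, -0.2, 0.4]
width: 0.0001
gripper_force: 0.0
```

Click 3, force zero. I'm retreating and rising, then checking the lever angle before going for the comb.

Emit:
jog_arm(targets=[{"dx": 4, "dy": 0, "dz": 0, "rx": 0, "ry": 0, "rz": 0, "gripper": 1}, {"dx": 10, "dy": 0, "dz": 0, "rx": 0, "ry": 0, "rz": 0, "gripper": 1}, {"dx": 15, "dy": 0, "dz": -20, "rx": 0, "ry": 0, "rz": 0, "gripper": 0.545}, {"dx": 15, "dy": 0, "dz": -50, "rx": 0, "ry": 0, "rz": 0, "gripper": 0.545}, {"dx": 15, "dy": 0, "dz": -90, "rx": 0, "ry": 0, "rz": 0, "gripper": 0.545}, {"dx": 15, "dy": 0, "dz": -110, "rx": 0, "ry": 0, "rz": 0, "gripper": 0.545}, {"dx": 15, "dy": 0, "dz": -110, "rx": 0, "ry": 0, "rz": 0, "gripper": 0.545}, {"dx": 15, "dy": 0, "dz": -110, "rx": 0, "ry": 0, "rz": 0, "gripper": 0.545}])

```text
t: 21.37
eef_pos: [0.5096, 0.136, 0.207]
ee_rot: [-3.139, 0.002, -1.585]
force: [0.3, 0.8, -0.5]
width: 0.0351
gripper_force: 0.0
```

```bash
python3 - <<'E'
from tab import *
import tab
f=grab('wrist');P=cloud(f).reshape(-1,3)
q=P[(P[:,2]>.077)&(P[:,2]<.088)&(abs(P[:,0]-.513)<.02)&(abs(P[:,1]-.16)<.03)]
print('tab',len(q),cf(np.r_[[np.array(cv2.minAreaRect((q[:,:2]*1e3).astype(np.float32))[0])/1e3]][0]) if len(q) else '')
b=P[(abs(P[:,0]-.553)<.02)&(P[:,1]>.09)&(P[:,1]<.137)&(P[:,2]>.045)&(P[:,2]<.066)]
print(len(b),b.min(0),b.max(0))
for y in np.arange(.114,.137,.003):
    k=b[abs(b[:,1]-y)<.0015]
    if len(k)>3:print('bl %.3f: x %.4f..%.4f z %.4f'%(y,k[:,0].min(),k[:,0].max(),k[:,2].max()))
go([.4836,-.2004,.2],-2.855)
E
python3 tab.py
```

```text
tab 158 [ 41.9 -42. ]
361 [0.54626985 0.11452833 0.04514133] [0.55764344 0.13683398 0.06124122]
bl 0.114: x 0.5496..0.5541 z 0.0592
bl 0.117: x 0.5495..0.5544 z 0.0586
bl 0.120: x 0.5485..0.5576 z 0.0612
bl 0.123: x 0.5472..0.5576 z 0.0604
bl 0.126: x 0.5470..0.5576 z 0.0611
bl 0.129: x 0.5471..0.5572 z 0.0607
bl 0.132: x 0.5466..0.5568 z 0.0609
bl 0.135: x 0.5463..0.5569 z 0.0608
dx 336.4 dy 20.4 dz 5.6 rz 1.270 rot [-3.141e+00  1.000e-03 -1.585e+00]
scene 23 arm angle to -y deg 3.6
wrist 176 arm angle to -y deg -2.2
21.5667 tcp cf [ 75.1 -44.2] [ 0.3 -0.2 -0.3]
```

Lever confirmed: the tab measures (41.9,−42.0) against a target of (42.8,−41.9). Now to the comb.

Emit:
jog_arm(targets=[{"dx": 25, "dy": 0, "dz": 0, "rx": 0, "ry": 0, "rz": 0.1, "gripper": 0.545}, {"dx": 50, "dy": 0, "dz": 0, "rx": 0, "ry": 0, "rz": 0.2, "gripper": 0.545}, {"dx": 75, "dy": 0, "dz": 0, "rx": 0, "ry": 0, "rz": 0.3, "gripper": 0.545}, {"dx": 100, "dy": 0, "dz": 0, "rx": 0, "ry": 0, "rz": 0.4, "gripper": 0.545}, {"dx": 125, "dy": 0, "dz": 0, "rx": 0, "ry": 0, "rz": 0.5, "gripper": 0.545}, {"dx": 150, "dy": 0, "dz": 0, "rx": 0, "ry": 0, "rz": 0.6, "gripper": 0.545}, {"dx": 175, "dy": 0, "dz": 0, "rx": 0, "ry": 0, "rz": 0.7, "gripper": 0.545}, {"dx": 200, "dy": 0, "dz": 0, "rx": 0, "ry": 0, "rz": 0.8, "gripper": 0.545}])

```text
t: 22.23
eef_pos: [0.5056, -0.0652, 0.2045]
ee_rot: [3.141, -0.002, -2.39]
force: [0.1, 0.6, 1.0]
width: 0.04
gripper_force: 0.0
```

```bash
python3 - <<'E'
from h import *
go([.4836,-.2004,.2],-2.855)
E
```

```text
dx 108.4 dy -83.6 dz 4.5 rz 0.465 rot [ 3.141e+00 -2.000e-03 -2.390e+00]
```

Emit:
jog_arm(targets=[{"dx": 27, "dy": -21, "dz": 0, "rx": 0, "ry": 0, "rz": 0.1, "gripper": 0.545}, {"dx": 54, "dy": -42, "dz": 0, "rx": 0, "ry": 0, "rz": 0.2, "gripper": 0.545}, {"dx": 81, "dy": -63, "dz": 0, "rx": 0, "ry": 0, "rz": 0.3, "gripper": 0.545}, {"dx": 108, "dy": -83, "dz": 0, "rx": 0, "ry": 0, "rz": 0.4, "gripper": 0.545}, {"dx": 108, "dy": -83, "dz": 0, "rx": 0, "ry": 0, "rz": 0.465, "gripper": 0.545}, {"dx": 108, "dy": -83, "dz": 0, "rx": 0, "ry": 0, "rz": 0.465, "gripper": 0.545}, {"dx": 108, "dy": -83, "dz": 0, "rx": 0, "ry": 0, "rz": 0.465, "gripper": 0.545}, {"dx": 108, "dy": -83, "dz": 0, "rx": 0, "ry": 0, "rz": 0.465, "gripper": 0.545}])

```text
t: 22.9
eef_pos: [0.4847, -0.1979, 0.205]
ee_rot: [3.141, -0.001, -2.847]
force: [0.9, 0.7, -0.1]
width: 0.0394
gripper_force: 0.0
```

```bash
python3 - <<'E'
from h import *
P=cloud(grab('wrist')).reshape(-1,3);q=P[(P[:,2]>.053)&(P[:,2]<.064)&(np.hypot(P[:,0]-.481,P[:,1]+.203)<.045)]
print(len(q),np.median(q[:,2]),cv2.minAreaRect((q[:,:2]*1000).astype(np.float32)))
go([.4836,-.2004,.041],-2.855)
E
```

```text
1188 0.05723435801275767 ((480.12786865234375, -200.94801330566406), (48.943058013916016, 18.672321319580078), 16.42622184753418)
dx 2.0 dy -2.2 dz 164.2 rz 0.008 rot [ 3.141e+00 -1.000e-03 -2.847e+00]
```

Comb confirmed at (0.4801,−0.2010), yaw −2.855. Descending.

Emit:
jog_arm(targets=[{"dx": 2, "dy": -2, "dz": 25, "rx": 0, "ry": 0, "rz": 0.008, "gripper": 0.545}, {"dx": 2, "dy": -2, "dz": 55, "rx": 0, "ry": 0, "rz": 0.008, "gripper": 0.545}, {"dx": 2, "dy": -2, "dz": 85, "rx": 0, "ry": 0, "rz": 0.008, "gripper": 0.545}, {"dx": 2, "dy": -2, "dz": 110, "rx": 0, "ry": 0, "rz": 0.008, "gripper": 0.545}, {"dx": 2, "dy": -2, "dz": 130, "rx": 0, "ry": 0, "rz": 0.008, "gripper": 0.545}, {"dx": 2, "dy": -2, "dz": 148, "rx": 0, "ry": 0, "rz": 0.008, "gripper": 0.545}, {"dx": 2, "dy": -2, "dz": 160, "rx": 0, "ry": 0, "rz": 0.008, "gripper": 0.545}, {"dx": 2, "dy": -2, "dz": 164, "rx": 0, "ry": 0, "rz": 0.008, "gripper": 0.545}])

```text
t: 23.62
eef_pos: [0.4826, -0.1998, 0.0395]
ee_rot: [3.14, -0.003, -2.855]
force: [0.7, 0.9, -0.3]
width: 0.04
gripper_force: 0.0
```

Emit:
jog_arm(targets=[{"dx": 0, "dy": 0, "dz": 0, "rx": 0, "ry": 0, "rz": 0, "gripper": 0.6}, {"dx": 0, "dy": 0, "dz": 0, "rx": 0, "ry": 0, "rz": 0, "gripper": 0.7}, {"dx": 0, "dy": 0, "dz": 0, "rx": 0, "ry": 0, "rz": 0, "gripper": 0.75}, {"dx": 0, "dy": 0, "dz": 0, "rx": 0, "ry": 0, "rz": 0, "gripper": 0.8}, {"dx": 0, "dy": 0, "dz": 0, "rx": 0, "ry": 0, "rz": 0, "gripper": 0.9}, {"dx": 0, "dy": 0, "dz": 0, "rx": 0, "ry": 0, "rz": 0, "gripper": 1}, {"dx": 0, "dy": 0, "dz": 0, "rx": 0, "ry": 0, "rz": 0, "gripper": 1}, {"dx": 0, "dy": 0, "dz": 0, "rx": 0, "ry": 0, "rz": 0, "gripper": 1}], force=12)

```text
t: 24.28
eef_pos: [0.4841, -0.2009, 0.0425]
ee_rot: [-3.141, 0.002, -2.858]
force: [-0.5, 3.3, 6.9]
width: 0.019
gripper_force: 12.0
```

```bash
python3 - <<'E'
from h import *
s=arm.get_state();print(s['eef_pos'],s['ee_rot'],s['width'],s['gripper_force'])
P=cloud(grab('wrist')).reshape(-1,3);q=P[(P[:,2]>.053)&(P[:,2]<.064)&(np.hypot(P[:,0]-.481,P[:,1]+.203)<.045)]
print(len(q),np.median(q[:,2]) if len(q) else '',cv2.minAreaRect((q[:,:2]*1000).astype(np.float32)) if len(q) else '')
E
```

```text
[ 0.48411303 -0.20089999  0.04250182] [-3.14104221e+00  1.65122517e-03 -2.85754214e+00] 0.01899839681898497 12.00046319514513
3976 0.05694220972639145 ((480.7665710449219, -203.30413818359375), (35.76039505004883, 50.5085563659668), 89.61160278320312)
```

Emit:
jog_arm(targets=[{"dx": 0, "dy": 0, "dz": -8, "rx": 0, "ry": 0, "rz": 0, "gripper": 1}, {"dx": 0, "dy": 0, "dz": -20, "rx": 0, "ry": 0, "rz": 0, "gripper": 1}, {"dx": 0, "dy": 0, "dz": -40, "rx": 0, "ry": 0, "rz": 0, "gripper": 1}, {"dx": 0, "dy": 0, "dz": -60, "rx": 0, "ry": 0, "rz": 0, "gripper": 1}, {"dx": 0, "dy": 0, "dz": -80, "rx": 0, "ry": 0, "rz": 0, "gripper": 1}, {"dx": 0, "dy": 0, "dz": -90, "rx": 0, "ry": 0, "rz": 0, "gripper": 1}, {"dx": 0, "dy": 0, "dz": -90, "rx": 0, "ry": 0, "rz": 0, "gripper": 1}, {"dx": 0, "dy": 0, "dz": -90, "rx": 0, "ry": 0, "rz": 0, "gripper": 1}])

```text
t: 25.0
eef_pos: [0.4835, -0.2009, 0.1319]
ee_rot: [-3.141, 0.001, -2.858]
force: [-0.9, 0.0, -1.2]
width: 0.0189
gripper_force: 12.0
```

```bash
python3 - <<'E'
from h import *
s=arm.get_state();print(s['eef_pos'],s['width'],s['gripper_force'],s['force'])
go([.5521,.035,.13],-1.584)
P=cloud(grab('wrist')).reshape(-1,3)
q=P[(P[:,2]>.14)&(P[:,2]<.16)&(np.hypot(P[:,0]-.481,P[:,1]+.203)<.045)]
for z in np.arange(.085,.16,.005):
    k=q=P[(abs(P[:,2]-z)<.0025)&(np.hypot(P[:,0]-.481,P[:,1]+.203)<.04)];print(round(z,3),len(k))
E
```

```text
[ 0.48345851 -0.20092068  0.13190756] 0.018894485929867148 11.999903591349721 [-0.92875571  0.04718661 -1.2270341 ]
dx -131.9 dy 207.3 dz 1.9 rz -1.274 rot [-3.141e+00  1.000e-03 -2.858e+00]
0.085 0
0.09 0
0.095 89
0.1 86
0.105 74
0.11 133
0.115 326
0.12 435
0.125 429
0.13 549
0.135 397
0.14 486
0.145 3487
0.15 454
0.155 447
```

Comb is held and lifted. Carrying it to a spot in front of the blade.

Emit:
jog_arm(targets=[{"dx": -10, "dy": 16, "dz": 0, "rx": 0, "ry": 0, "rz": -0.08, "gripper": 1}, {"dx": -20, "dy": 33, "dz": 0, "rx": 0, "ry": 0, "rz": -0.16, "gripper": 1}, {"dx": -30, "dy": 50, "dz": 0, "rx": 0, "ry": 0, "rz": -0.25, "gripper": 1}, {"dx": -40, "dy": 66, "dz": 0, "rx": 0, "ry": 0, "rz": -0.34, "gripper": 1}, {"dx": -50, "dy": 83, "dz": 0, "rx": 0, "ry": 0, "rz": -0.43, "gripper": 1}, {"dx": -60, "dy": 100, "dz": 0, "rx": 0, "ry": 0, "rz": -0.52, "gripper": 1}, {"dx": -70, "dy": 116, "dz": 0, "rx": 0, "ry": 0, "rz": -0.61, "gripper": 1}, {"dx": -80, "dy": 133, "dz": 0, "rx": 0, "ry": 0, "rz": -0.7, "gripper": 1}])

```text
t: 25.72
eef_pos: [0.5223, -0.0501, 0.1301]
ee_rot: [3.14, -0.002, -2.154]
force: [0.5, 0.2, -0.4]
width: 0.019
gripper_force: 12.0
```

```bash
python3 - <<'E'
from h import *
go([.5515,.06,.13],-1.584)
E
```

```text
dx -108.0 dy 36.2 dz 0.1 rz -0.570 rot [ 3.140e+00 -2.000e-03 -2.154e+00]
```

Emit:
jog_arm(targets=[{"dx": -18, "dy": 6, "dz": 0, "rx": 0, "ry": 0, "rz": -0.1, "gripper": 1}, {"dx": -36, "dy": 12, "dz": 0, "rx": 0, "ry": 0, "rz": -0.2, "gripper": 1}, {"dx": -54, "dy": 18, "dz": 0, "rx": 0, "ry": 0, "rz": -0.3, "gripper": 1}, {"dx": -72, "dy": 24, "dz": 0, "rx": 0, "ry": 0, "rz": -0.4, "gripper": 1}, {"dx": -90, "dy": 30, "dz": 0, "rx": 0, "ry": 0, "rz": -0.5, "gripper": 1}, {"dx": -108, "dy": 36, "dz": 0, "rx": 0, "ry": 0, "rz": -0.57, "gripper": 1}, {"dx": -108, "dy": 36, "dz": 0, "rx": 0, "ry": 0, "rz": -0.57, "gripper": 1}, {"dx": -108, "dy": 36, "dz": 0, "rx": 0, "ry": 0, "rz": -0.57, "gripper": 1}])

```text
t: 26.38
eef_pos: [0.5522, 0.0595, 0.13]
ee_rot: [3.139, -0.001, -1.587]
force: [-0.1, 0.3, -0.1]
width: 0.0186
gripper_force: 12.0
```

```bash
python3 - <<'E'
from h import *
go([.5515,.06,.049],-1.584)
E
```

```text
dx -0.5 dy 0.7 dz 81.0 rz -0.003 rot [ 3.139e+00 -1.000e-03 -1.587e+00]
```

Emit:
jog_arm(targets=[{"dx": 0, "dy": 1, "dz": 15, "rx": 0, "ry": 0, "rz": 0, "gripper": 1}, {"dx": 0, "dy": 1, "dz": 30, "rx": 0, "ry": 0, "rz": 0, "gripper": 1}, {"dx": 0, "dy": 1, "dz": 45, "rx": 0, "ry": 0, "rz": 0, "gripper": 1}, {"dx": 0, "dy": 1, "dz": 60, "rx": 0, "ry": 0, "rz": 0, "gripper": 1}, {"dx": 0, "dy": 1, "dz": 70, "rx": 0, "ry": 0, "rz": 0, "gripper": 1}, {"dx": 0, "dy": 1, "dz": 78, "rx": 0, "ry": 0, "rz": 0, "gripper": 1}, {"dx": 0, "dy": 1, "dz": 81, "rx": 0, "ry": 0, "rz": 0, "gripper": 1}, {"dx": 0, "dy": 1, "dz": 81, "rx": 0, "ry": 0, "rz": 0, "gripper": 1}])

```text
t: 27.05
eef_pos: [0.5514, 0.0586, 0.0498]
ee_rot: [3.14, -0.001, -1.588]
force: [-0.1, 0.3, 0.4]
width: 0.019
gripper_force: 12.0
```

```bash
python3 - <<'E'
from h import *
s=arm.get_state();print(s['t'],s['eef_pos'],s['ee_rot'],s['width'],s['force'])
f=grab('wrist');W=cloud(f)
m=(abs(W[...,0]-.552)<.03)&(W[...,1]>.02)&(W[...,1]<.15)&(W[...,2]>.05)&(W[...,2]<.072)
P=W[m]
for y in np.arange(.02,.14,.005):
    k=P[(abs(P[:,1]-y)<.0025)]
    if len(k)>3:print('%.3f n%d x %.4f..%.4f z %.4f'%(y,len(k),k[:,0].min(),k[:,0].max(),np.median(k[:,2])))
v,u=np.where(m);print(u.min(),u.max(),v.min(),v.max())
cv2.imwrite('pics/w3.png',cv2.resize(f['frame'][60:360,160:480,::-1],(640,600),interpolation=cv2.INTER_CUBIC))
E
```

```text
27.05 [0.55142708 0.05857999 0.04981387] [ 3.14020426e+00 -7.09629148e-04 -1.58841987e+00] 0.01896606888526549 [-0.14784342  0.25919225  0.44160979]
0.030 n392 x 0.5454..0.5564 z 0.0586
0.035 n633 x 0.5426..0.5591 z 0.0637
0.040 n515 x 0.5424..0.5594 z 0.0639
0.045 n524 x 0.5335..0.5710 z 0.0639
0.050 n1580 x 0.5312..0.5711 z 0.0634
0.055 n78 x 0.5416..0.5608 z 0.0633
0.065 n44 x 0.5419..0.5636 z 0.0662
0.070 n485 x 0.5419..0.5641 z 0.0648
0.075 n472 x 0.5422..0.5610 z 0.0648
0.080 n185 x 0.5422..0.5610 z 0.0646
276 369 262 383
```

View pics/w3.png

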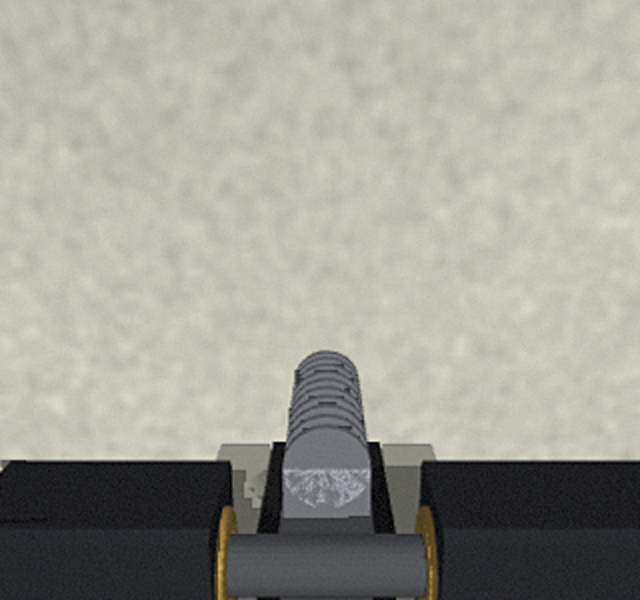

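The comb is upright and centred at x≈0.551 (crop 325,470), with its top at z 0.0645 against a blade top of 0.0608. That leaves roughly 1 mm of play each way. Sliding it onto the blade.

Emit:
jog_arm(targets=[{"dx": -4, "dy": 0, "dz": 0.5, "rx": 0, "ry": 0, "rz": 0, "gripper": 1}, {"dx": -10, "dy": 0, "dz": 0.5, "rx": 0, "ry": 0, "rz": 0, "gripper": 1}, {"dx": -16, "dy": 0, "dz": 0.5, "rx": 0, "ry": 0, "rz": 0, "gripper": 1}, {"dx": -22, "dy": 0, "dz": 0.5, "rx": 0, "ry": 0, "rz": 0, "gripper": 1}, {"dx": -27, "dy": 0, "dz": 0.5, "rx": 0, "ry": 0, "rz": 0, "gripper": 1}, {"dx": -30, "dy": 0, "dz": 0.5, "rx": 0, "ry": 0, "rz": 0, "gripper": 1}, {"dx": -30, "dy": 0, "dz": 0.5, "rx": 0, "ry": 0, "rz": 0, "gripper": 1}, {"dx": -30, "dy": 0, "dz": 0.5, "rx": 0, "ry": 0, "rz": 0, "gripper": 1}])

```text
t: 27.77
eef_pos: [0.5523, 0.0893, 0.0501]
ee_rot: [3.142, -0.0, -1.587]
force: [-0.7, 0.0, -1.1]
width: 0.0191
gripper_force: 12.0
```

Emit:
jog_arm(targets=[{"dx": -1, "dy": 0, "dz": 0, "rx": 0, "ry": 0, "rz": 0, "gripper": 1}, {"dx": -2, "dy": 0, "dz": 0, "rx": 0, "ry": 0, "rz": 0, "gripper": 1}, {"dx": -3, "dy": 0, "dz": 0, "rx": 0, "ry": 0, "rz": 0, "gripper": 1}, {"dx": -4, "dy": 0, "dz": 0, "rx": 0, "ry": 0, "rz": 0, "gripper": 1}, {"dx": -5, "dy": 0, "dz": 0, "rx": 0, "ry": 0, "rz": 0, "gripper": 1}, {"dx": -6, "dy": 0, "dz": 0, "rx": 0, "ry": 0, "rz": 0, "gripper": 1}, {"dx": -6, "dy": 0, "dz": 0, "rx": 0, "ry": 0, "rz": 0, "gripper": 1}, {"dx": -6, "dy": 0, "dz": 0, "rx": 0, "ry": 0, "rz": 0, "gripper": 1}])

```text
t: 28.43
eef_pos: [0.5524, 0.0951, 0.05]
ee_rot: [3.142, -0.0, -1.588]
force: [0.0, -0.3, -1.0]
width: 0.0188
gripper_force: 12.0
```

```bash
python3 - <<'E'
from h import *
s=arm.get_state();print(s['eef_pos'],s['ee_rot'],s['force'],s['moment'])
go([.5521,.1171,.049],-1.584)
E
```

```text
[0.55243289 0.09506653 0.05004634] [ 3.14153947e+00 -2.81198111e-05 -1.58767322e+00] [ 0.04134462 -0.2821335  -0.95284369] [0.03786784 0.06680352 0.01201175]
dx -22.0 dy 0.7 dz 1.0 rz -0.004 rot [ 3.142 -0.    -1.588]
```

Emit:
jog_arm(targets=[{"dx": -0.5, "dy": 0.3, "dz": 0.8, "rx": 0, "ry": 0, "rz": 0, "gripper": 1}, {"dx": -1, "dy": 0.3, "dz": 0.8, "rx": 0, "ry": 0, "rz": 0, "gripper": 1}, {"dx": -2, "dy": 0.3, "dz": 0.8, "rx": 0, "ry": 0, "rz": 0, "gripper": 1}, {"dx": -3, "dy": 0.3, "dz": 0.8, "rx": 0, "ry": 0, "rz": 0, "gripper": 1}, {"dx": -4, "dy": 0.3, "dz": 0.8, "rx": 0, "ry": 0, "rz": 0, "gripper": 1}, {"dx": -5, "dy": 0.3, "dz": 0.8, "rx": 0, "ry": 0, "rz": 0, "gripper": 1}, {"dx": -5, "dy": 0.3, "dz": 0.8, "rx": 0, "ry": 0, "rz": 0, "gripper": 1}, {"dx": -5, "dy": 0.3, "dz": 0.8, "rx": 0, "ry": 0, "rz": 0, "gripper": 1}])

```text
t: 29.1
eef_pos: [0.5522, 0.1001, 0.0493]
ee_rot: [3.142, 0.0, -1.588]
force: [0.4, 0.1, -0.1]
width: 0.0191
gripper_force: 12.0
```

Emit:
jog_arm(targets=[{"dx": -0.5, "dy": 0, "dz": 0, "rx": 0, "ry": 0, "rz": 0, "gripper": 1}, {"dx": -1, "dy": 0, "dz": 0, "rx": 0, "ry": 0, "rz": 0, "gripper": 1}, {"dx": -2, "dy": 0, "dz": 0, "rx": 0, "ry": 0, "rz": 0, "gripper": 1}, {"dx": -3, "dy": 0, "dz": 0, "rx": 0, "ry": 0, "rz": 0, "gripper": 1}, {"dx": -4, "dy": 0, "dz": 0, "rx": 0, "ry": 0, "rz": 0, "gripper": 1}, {"dx": -4, "dy": 0, "dz": 0, "rx": 0, "ry": 0, "rz": 0, "gripper": 1}, {"dx": -4, "dy": 0, "dz": 0, "rx": 0, "ry": 0, "rz": 0, "gripper": 1}, {"dx": -4, "dy": 0, "dz": 0, "rx": 0, "ry": 0, "rz": 0, "gripper": 1}])

```text
t: 29.77
eef_pos: [0.5523, 0.1041, 0.0492]
ee_rot: [3.142, 0.0, -1.588]
force: [0.9, -0.2, -0.6]
width: 0.019
gripper_force: 12.0
```

Emit:
jog_arm(targets=[{"dx": -0.5, "dy": 0, "dz": 0, "rx": 0, "ry": 0, "rz": 0, "gripper": 1}, {"dx": -1, "dy": 0, "dz": 0, "rx": 0, "ry": 0, "rz": 0, "gripper": 1}, {"dx": -2, "dy": 0, "dz": 0, "rx": 0, "ry": 0, "rz": 0, "gripper": 1}, {"dx": -3, "dy": 0, "dz": 0, "rx": 0, "ry": 0, "rz": 0, "gripper": 1}, {"dx": -4, "dy": 0, "dz": 0, "rx": 0, "ry": 0, "rz": 0, "gripper": 1}, {"dx": -4, "dy": 0, "dz": 0, "rx": 0, "ry": 0, "rz": 0, "gripper": 1}, {"dx": -4, "dy": 0, "dz": 0, "rx": 0, "ry": 0, "rz": 0, "gripper": 1}, {"dx": -4, "dy": 0, "dz": 0, "rx": 0, "ry": 0, "rz": 0, "gripper": 1}])

```text
t: 30.43
eef_pos: [0.5524, 0.1081, 0.0492]
ee_rot: [3.142, 0.0, -1.588]
force: [0.2, 0.3, -0.3]
width: 0.0189
gripper_force: 12.0
```

Sliding freely. About 9 mm left.

Emit:
jog_arm(targets=[{"dx": -0.5, "dy": 0, "dz": 0, "rx": 0, "ry": 0, "rz": 0, "gripper": 1}, {"dx": -1, "dy": 0, "dz": 0, "rx": 0, "ry": 0, "rz": 0, "gripper": 1}, {"dx": -2, "dy": 0, "dz": 0, "rx": 0, "ry": 0, "rz": 0, "gripper": 1}, {"dx": -3, "dy": 0, "dz": 0, "rx": 0, "ry": 0, "rz": 0, "gripper": 1}, {"dx": -4, "dy": 0, "dz": 0, "rx": 0, "ry": 0, "rz": 0, "gripper": 1}, {"dx": -5, "dy": 0, "dz": 0, "rx": 0, "ry": 0, "rz": 0, "gripper": 1}, {"dx": -5, "dy": 0, "dz": 0, "rx": 0, "ry": 0, "rz": 0, "gripper": 1}, {"dx": -5, "dy": 0, "dz": 0, "rx": 0, "ry": 0, "rz": 0, "gripper": 1}])

```text
t: 31.1
eef_pos: [0.5525, 0.1131, 0.0493]
ee_rot: [-3.142, 0.0, -1.588]
force: [0.4, -0.1, -0.3]
width: 0.0192
gripper_force: 12.0
```

Emit:
jog_arm(targets=[{"dx": -0.5, "dy": 0, "dz": 0, "rx": 0, "ry": 0, "rz": 0, "gripper": 1}, {"dx": -1, "dy": 0, "dz": 0, "rx": 0, "ry": 0, "rz": 0, "gripper": 1}, {"dx": -1.5, "dy": 0, "dz": 0, "rx": 0, "ry": 0, "rz": 0, "gripper": 1}, {"dx": -2, "dy": 0, "dz": 0, "rx": 0, "ry": 0, "rz": 0, "gripper": 1}, {"dx": -2.5, "dy": 0, "dz": 0, "rx": 0, "ry": 0, "rz": 0, "gripper": 1}, {"dx": -2.5, "dy": 0, "dz": 0, "rx": 0, "ry": 0, "rz": 0, "gripper": 1}, {"dx": -2.5, "dy": 0, "dz": 0, "rx": 0, "ry": 0, "rz": 0, "gripper": 1}, {"dx": -2.5, "dy": 0, "dz": 0, "rx": 0, "ry": 0, "rz": 0, "gripper": 1}])

```text
t: 31.77
eef_pos: [0.5525, 0.1155, 0.0492]
ee_rot: [3.142, -0.0, -1.588]
force: [0.1, 0.1, 0.3]
width: 0.0186
gripper_force: 12.0
```

Emit:
jog_arm(targets=[{"dx": -0.5, "dy": 0, "dz": 0, "rx": 0, "ry": 0, "rz": 0, "gripper": 1}, {"dx": -1, "dy": 0, "dz": 0, "rx": 0, "ry": 0, "rz": 0, "gripper": 1}, {"dx": -1.5, "dy": 0, "dz": 0, "rx": 0, "ry": 0, "rz": 0, "gripper": 1}, {"dx": -1.5, "dy": 0, "dz": 0, "rx": 0, "ry": 0, "rz": 0, "gripper": 1}, {"dx": -1.5, "dy": 0, "dz": 0, "rx": 0, "ry": 0, "rz": 0, "gripper": 1}, {"dx": -1.5, "dy": 0, "dz": 0, "rx": 0, "ry": 0, "rz": 0, "gripper": 1}, {"dx": -1.5, "dy": 0, "dz": 0, "rx": 0, "ry": 0, "rz": 0, "gripper": 1}, {"dx": -1.5, "dy": 0, "dz": 0, "rx": 0, "ry": 0, "rz": 0, "gripper": 1}])

```text
t: 32.43
eef_pos: [0.5525, 0.117, 0.0492]
ee_rot: [3.142, -0.0, -1.588]
force: [-0.2, 0.3, 1.0]
width: 0.0191
gripper_force: 12.0
```

Small steps until the blade edge is felt.

Emit:
jog_arm(targets=[{"dx": -0.3, "dy": 0, "dz": 0, "rx": 0, "ry": 0, "rz": 0, "gripper": 1}, {"dx": -0.6, "dy": 0, "dz": 0, "rx": 0, "ry": 0, "rz": 0, "gripper": 1}, {"dx": -1, "dy": 0, "dz": 0, "rx": 0, "ry": 0, "rz": 0, "gripper": 1}, {"dx": -1, "dy": 0, "dz": 0, "rx": 0, "ry": 0, "rz": 0, "gripper": 1}, {"dx": -1, "dy": 0, "dz": 0, "rx": 0, "ry": 0, "rz": 0, "gripper": 1}, {"dx": -1, "dy": 0, "dz": 0, "rx": 0, "ry": 0, "rz": 0, "gripper": 1}, {"dx": -1, "dy": 0, "dz": 0, "rx": 0, "ry": 0, "rz": 0, "gripper": 1}, {"dx": -1, "dy": 0, "dz": 0, "rx": 0, "ry": 0, "rz": 0, "gripper": 1}])

```text
t: 33.1
eef_pos: [0.5525, 0.1178, 0.0493]
ee_rot: [3.142, -0.0, -1.588]
force: [1.6, -3.4, -0.4]
width: 0.0187
gripper_force: 12.0
```

Emit:
jog_arm(targets=[{"dx": -0.3, "dy": 0, "dz": 0, "rx": 0, "ry": 0, "rz": 0, "gripper": 1}, {"dx": -0.6, "dy": 0, "dz": 0, "rx": 0, "ry": 0, "rz": 0, "gripper": 1}, {"dx": -1, "dy": 0, "dz": 0, "rx": 0, "ry": 0, "rz": 0, "gripper": 1}, {"dx": -1, "dy": 0, "dz": 0, "rx": 0, "ry": 0, "rz": 0, "gripper": 1}, {"dx": -1, "dy": 0, "dz": 0, "rx": 0, "ry": 0, "rz": 0, "gripper": 1}, {"dx": -1, "dy": 0, "dz": 0, "rx": 0, "ry": 0, "rz": 0, "gripper": 1}, {"dx": -1, "dy": 0, "dz": 0, "rx": 0, "ry": 0, "rz": 0, "gripper": 1}, {"dx": -1, "dy": 0, "dz": 0, "rx": 0, "ry": 0, "rz": 0, "gripper": 1}])

```text
t: 33.77
eef_pos: [0.5525, 0.1179, 0.0492]
ee_rot: [3.141, -0.001, -1.588]
force: [2.9, -9.1, -0.2]
width: 0.0189
gripper_force: 12.0
```

Firm stop at 9 N at the predicted spot, so the comb is home. I'm relaxing, lowering it onto the blade and releasing.

Emit:
jog_arm(targets=[{"dx": 0.8, "dy": 0, "dz": 0, "rx": 0, "ry": 0, "rz": 0, "gripper": 1}, {"dx": 1.6, "dy": 0, "dz": 0.5, "rx": 0, "ry": 0, "rz": 0, "gripper": 1}, {"dx": 1.6, "dy": 0, "dz": 1, "rx": 0, "ry": 0, "rz": 0, "gripper": 1}, {"dx": 1.6, "dy": 0, "dz": 1, "rx": 0, "ry": 0, "rz": 0, "gripper": 1}, {"dx": 1.6, "dy": 0, "dz": 1, "rx": 0, "ry": 0, "rz": 0, "gripper": 0.75}, {"dx": 1.6, "dy": 0, "dz": 1, "rx": 0, "ry": 0, "rz": 0, "gripper": 0.65}, {"dx": 1.6, "dy": 0, "dz": 1, "rx": 0, "ry": 0, "rz": 0, "gripper": 0.545}, {"dx": 1.6, "dy": 0, "dz": 1, "rx": 0, "ry": 0, "rz": 0, "gripper": 0.545}])

```text
t: 34.43
eef_pos: [0.5526, 0.1176, 0.0483]
ee_rot: [-3.142, 0.0, -1.588]
force: [-1.0, 0.7, 0.3]
width: 0.0359
gripper_force: 0.0
```

Emit:
jog_arm(targets=[{"dx": 0, "dy": 0, "dz": 0, "rx": 0, "ry": 0, "rz": 0, "gripper": 0.545}, {"dx": 0, "dy": 0, "dz": 0, "rx": 0, "ry": 0, "rz": 0, "gripper": 0.545}, {"dx": 0, "dy": 0, "dz": -10, "rx": 0, "ry": 0, "rz": 0, "gripper": 0.545}, {"dx": 0, "dy": 0, "dz": -30, "rx": 0, "ry": 0, "rz": 0, "gripper": 0.545}, {"dx": 0, "dy": 0, "dz": -55, "rx": 0, "ry": 0, "rz": 0, "gripper": 0.545}, {"dx": 0, "dy": 0, "dz": -85, "rx": 0, "ry": 0, "rz": 0, "gripper": 0.545}, {"dx": 0, "dy": 0, "dz": -120, "rx": 0, "ry": 0, "rz": 0, "gripper": 0.545}, {"dx": 0, "dy": 0, "dz": -150, "rx": 0, "ry": 0, "rz": 0, "gripper": 0.545}])

```text
t: 35.1
eef_pos: [0.5526, 0.1173, 0.2013]
ee_rot: [-3.14, 0.0, -1.588]
force: [1.2, 0.5, 0.3]
width: 0.0403
gripper_force: 0.0
```

```bash
sed -i 's/O=np.array.*/O=np.array([.5534,.2097])/' tab.py; python3 - <<'E'
from tab import *
f=grab('wrist');P=cloud(f).reshape(-1,3)
R=lambda q:[np.round(v,1) for v in cv2.minAreaRect((q[:,:2]*1e3).astype(np.float32))]
q=P[(P[:,2]>.077)&(P[:,2]<.088)&(abs(P[:,0]-.513)<.02)&(abs(P[:,1]-.16)<.03)]
r=R(q);print('tab',len(q),cf(r[0]/1e3))
q=P[(P[:,2]>.05)&(P[:,2]<.07)&(abs(P[:,0]-.552)<.015)&(P[:,1]>.07)&(P[:,1]<.1365)]
r=R(q);print('comb',len(q),r,cf(r[0]/1e3),'z',np.percentile(q[:,2],[5,50,95]),'y',q[:,1].min())
a=f['frame']
b=grab('scene')['frame']
r=lambda i:cv2.resize(i,(400,300),interpolation=cv2.INTER_CUBIC)
cv2.imwrite('pics/fin.png',np.hstack([r(a[100:340,160:480]),r(b[170:260,290:410])])[:,:,::-1])
E
```

```text
tab 0 [ 217.  -550.6]
comb 1228 [array([552.3, 113. ]), array([47. , 18.6]), np.float64(89.4)] [96.7  0.2] z [0.06033576 0.06210944 0.06346508] y 0.08953969574208556
```

View pics/fin.png

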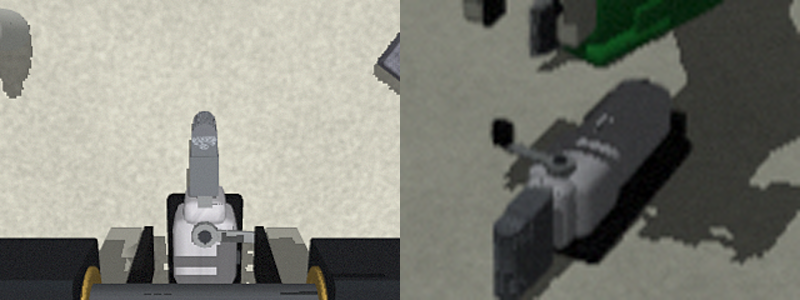

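The comb is on the blade (left crop 203,160; right crop 522,245), straight and released. Its front end is at y 0.0895, so its origin is at about clipper x 95.5. The lever stands unchanged. Handing in.

```bash
python3 -c "
from tab import *
P=cloud(grab('scene')).reshape(-1,3)
q=P[(P[:,2]>.074)&(P[:,2]<.088)&(abs(P[:,0]-.513)<.02)&(abs(P[:,1]-.165)<.03)];print(len(q),cf(q.mean(0)))
print(arm.job_done())"
```

```text
28 [ 46.2 -39.3]
the job is handed in; nothing more can be done
None
```

The taper lever is on its third click from closed, and the longest comb is home on the blade and released. I handed the job in at about 35 s of the 69 s allowed. It returned no verdict, and I did not re-check the other combs or the oil bottle at the end.

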